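# Strip the fence stops from a T-slot plate behind a tripped safety switch

## Robot

A 7-joint arm with a two-finger parallel gripper is mounted at the origin on the work surface. World frame = base frame: x ahead of the robot, y to its left, z up, the work surface at z = 0. Lengths are in m, angles in rad, forces in N, time in s.
With the tool pointing down it reaches from about 0.4 to 0.85 m from the base axis. Payload 10.4 kg.
Tool frame: the origin (TCP) lies between the finger pads; the fingertips stand 17 mm ahead of it and the grasp point (between the pads) lies 2 mm behind it; x points along the fingers, y is the direction in which the jaws open and shut, and the axes are right-handed (so a half turn about x gives the same grasp; the last joint's range is limited). The gripper opens to 87 mm and grips with 3 to 60 N. Pads are 19 mm wide; open, the fingers measure 117 mm over their backs; the gripper's body (75 mm by 190 mm) begins 51 mm behind the grasp point.
Start: joints at [1.178, 0.332, -0.065, 1.46, 0.022, 1.35, -0.088], TCP at [0.226, -0.583, 0.24] pointing down, gripper open.
Joint ranges: [-2.6, 2.6], [-0.5, 2.12], [-1.47, 1.34], [0.16, 2.42], [-1.27, 4.41], [0.06, 2.06], [-2.6, 2.6]. Speed limits (rad/s): [2.22, 2.22, 2.79, 2.79, 3.14, 3.14, 3.14].

## Interface

Orientations are given as a unit quaternion [x, y, z, w].
In Python, from bench import r, optics, close_job gives the robot as it stands.
- The arm moves only by the shell command python3 -m inch 'ROWS' [OPENING] [FORCE]. ROWS is JSON, a list of rows, each an object with "translation": the shift along the tool's x, y, z in cm, a list of three; "spin": the turn about the tool's x in degrees. In form: [{"translation": [tx, ty, tz], "spin": spin}, ...]. A call has 1 to 20 rows; each row shifts and turns the pose as measured when the row begins, along the tool's axes as they then stand; what a row does not reach is not made up. A row lasts 1/8 s, in which the tool goes at most 62.5 mm and 10.7 degrees, less where a joint would pass 70% of its speed; a pose out of reach is approached as far as the arm can. A call is refused whole if a number of a shift passes 6.25 or a number of a turn 10.7, either way. A call with a gripper value outside its range is refused whole. OPENING is the closure, from 0 (fully open) to 1 (shut), set as the call begins (- or left out, the last holds). The fingers move at their own pace and stop on an object; FORCE is the grip in N (left out, the last holds). Time passes only in rows, so rows that do not move let the fingers close. It gives the time, the measured TCP pose, the force and the opening at its end, in the units of the state.
- r.read_state(): the state, without advancing time (a new reading comes with each control period).
- optics.camera(name): name is "scene" or "top" or "wrist"; returns the picture (420x560x3 uint8, red, green, blue); there is no depth.
- optics.camera_model(name): a dict with "camera_matrix" (3x3 intrinsics, pixels), "world_from_camera" (4x4, takes a point from camera to world coordinates); the wrist camera has in their place "tool_from_camera" (4x4, takes a point from camera to tool coordinates, whose origin is the TCP and whose axes are the tool frame's). Camera axes: x right, y down, z forward; pixel columns grow to the right and rows downward; lengths in m; the calibration is good to about 2 mm. A picture is of the moment at which its call begins: read the wrist's pose just before it. camera_model takes no time and is no camera call.
- close_job(): hands the job in, once; it reports no verdict.
The state is a dict: "time": time; "joint_positions": joint angles; "joint_vel": joint speeds; "joint_torque": joint torques, N m; "ee_pos": TCP position; "eef_rot": TCP orientation; "ft_force": force on the tool from outside, world axes, zero at the start; "torque": the same for the moment, N m; "width": finger opening in m.
Only numpy, scipy, OpenCV 4.12 (cv2) and the standard library are available. Lean on these libraries where they do the work, as an engineer would, in place of code of your own. Each camera call takes 0.05 s, during which the arm holds its last target.

## Task

Press the test button on the grey trip switch so that its lever drops and the bench machine is dead. Then, with the lever down, slide each fence stop along its T-slot to the open end, lift it out and put it in the plywood tray; handle no stop while the lever stands up. When all the stops are in the tray, lift the lever back up until it stays up by itself. Do not tip over the amber jar.

Things in the scene. Friction and masses are not known exactly. Their poses are not given: they have to be found in the camera images.
- stop1: a fence stop, one of up to four alike (some may be absent): wooden block 66 (its x) x 30 (y) x 50 mm tall on a steel T foot, 0.2-0.3 kg. Origin: centre of the foot's underside, z up. Foot 50 x 34 mm at z 0-8 mm, neck 44 x 16 mm at z 8-20, block at z 20-70. Starts upright with its foot under a slot's lips (cannot be lifted there), its x along the slot
- stop2: a fence stop, exactly like stop1 (may be absent)
- stop3: a fence stop, exactly like stop1 (may be absent)
- stop4: a fence stop, exactly like stop1 (may be absent)
- slot_plate: fixed aluminium T-slot plate, 300 (x) x 170 (y) x 28 mm high, origin centre of its underside. Two slots along its x, at y = +42.5 and -42.5 mm, floor 10 mm up, foot channel 38 x 10 mm high, then 8 mm lips with a 20 mm gap. Lips run from x = -70 to +140 mm; the +x end is closed. From x = -70 to -150 mm is bare floor, the open end. Up to two stops per slot, one behind the other
- slot_a_exit (a point): point on the slot floor at the open end of the +y slot (plate x = -112, y = +42.5 mm, 10 mm up): a stop standing with its origin within 12 mm of it along the slot is clear of the lips and can be lifted straight up. The blocks hang 2 mm above the plate's top; blocks of the two slots are 55 mm apart
- slot_b_exit (a point): the same for the -y slot (plate x = -112, y = -42.5 mm)
- tray: loose open plywood tray, outside 180 (x) x 160 (y) x 28 mm high, walls and floor 5 mm thick, 0.9 kg, origin centre of its underside. Four stops fit in it standing two by two
- trip_box: fixed grey steel box of the trip switch, 130 (x) x 160 (y) x 60 mm high, origin centre of its underside. On its +y half a 60 x 60 mm tower (centre x 0, y +48 mm) rises to 110 mm and carries the test button; on its -y half (y -45 mm) is the lever, whose hinge axis is parallel to the box's y
- test_button (a joint): travel of the test button, m: 0 out, 0.018 fully in. It takes about 2 to 5 N pressed slowly; when it is about 5 mm in the lever passes its dead point and drops by itself, drawing the button the rest of the way in. The button stays in while the lever is down and comes out when the lever is lifted
- button_top (a point): centre of the top of the round black test button, 32 mm across, 138 mm above the bench when out; pressed straight down. Moves with the button
- trip_lever (a joint): angle of the trip lever, rad: 0 up (leaning 0.25 rad past upright towards the box's +x, where it stays), 1.55 dropped (reaching towards the box's -x, 1.30 rad from upright). It stays up if released below about 0.25, else it falls down
- lever_ball (a point): centre of the black ball, 28 mm across, at the end of the lever, 90 mm from the pivot; at lever angle q it lies at x = -90 sin(q - 0.25), z = 90 cos(q - 0.25) mm from lever_pivot along the box's axes; about 99 mm above the bench when dropped, 162 mm when up. The steel rod is 10 mm thick; lifting the ball takes about 1 N
- lever_pivot (a point): pivot of the lever, 75 mm above the bench, fixed on the box at x = +30, y = -45 mm; its axes are the box's
- jar: bystander: loose amber glass jar with a steel cap, 64 mm across, 100 mm tall, origin at the centre of its underside, z up
There are look-alikes about, which are no part of the job. What is shaped like the stop1 but blue or pink is not meant.

How it is judged:
On the way, in this order (a step that is already met when the one before it is completed fails the run):
1. the robot pushes the test button in (contact force between any of the fingers, the arm and test_button above 0.8 N and value of joint test_button above 0.002 m).
2. the lever has dropped (value of joint trip_lever above 1.35 rad), for 0.2 s.
3. all the stops are in the tray, with the lever down (value of joint trip_lever above 1.35 rad and x of stop1 in the frame of tray between -0.08 and 0.08 m and y of stop1 in the frame of tray between -0.07 and 0.07 m and z of each of stop1, stop2, stop3, stop4 in the frame of tray below 0.05 m and x of stop2 in the frame of tray between -0.08 and 0.08 m and y of stop2 in the frame of tray between -0.07 and 0.07 m and x of stop3 in the frame of tray between -0.08 and 0.08 m and y of stop3 in the frame of tray between -0.07 and 0.07 m and x of stop4 in the frame of tray between -0.08 and 0.08 m and y of stop4 in the frame of tray between -0.07 and 0.07 m), for 0.2 s.
At the end, for the whole second after the job is handed in: The lever is up again (below 0.15 rad) and every stop is at rest in the tray, in any attitude: the centre of its foot within 80 mm (x) and 70 mm (y) of the tray's centre and less than 50 mm above the tray's underside (value of joint trip_lever below 0.15 rad and x of stop1 in the frame of tray between -0.08 and 0.08 m and y of stop1 in the frame of tray between -0.07 and 0.07 m and z of each of stop1, stop2, stop3, stop4 in the frame of tray below 0.05 m and linear speed of each of stop1, stop2, stop3, stop4 below 0.03 m/s and x of stop2 in the frame of tray between -0.08 and 0.08 m and y of stop2 in the frame of tray between -0.07 and 0.07 m and x of stop3 in the frame of tray between -0.08 and 0.08 m and y of stop3 in the frame of tray between -0.07 and 0.07 m and x of stop4 in the frame of tray between -0.08 and 0.08 m and y of stop4 in the frame of tray between -0.07 and 0.07 m); the robot touches nothing.
It fails at once if a stop is gripped or pushed while the lever stands up (value of joint trip_lever below 0.5 rad and (contact force between the fingers and stop1 above 2 N or contact force between the fingers and stop2 above 2 N or contact force between the fingers and stop3 above 2 N or contact force between the fingers and stop4 above 2 N)).
It fails at once if the amber jar is tipped over (angle between jar's own z axis and vertical above 0.6 rad).
Of stop1, stop2, stop3, stop4 only 3 to 4 are there at a start; the rules pass over those that are not, and their reading is None.
At some moment in a run one of tray may be knocked a few centimetres aside while the robot is not near it.
Once in a run the grip may slacken for a moment while it holds something.
It also fails if it takes over 208 s, if anything falls off the work surface, if the arm or the gripper's body presses on something with over 40 N, if the wrist force passes 120 N, or if a joint passes its speed limit or range.

## Working session

There is one attempt and no reset: what is moved stays moved. The work goes in short steps, Python scripts to look and compute and a shell command to move; the robot and the scene stay as the last step left them, time stands still between calls to the robot, and variables do not carry over. Pictures are saved under pics/ and viewed, and the job is handed in when it is done.

```bash
ls; mkdir -p pics; python3 - <<'E'
from bench import r, optics
import cv2, json
s=r.read_state(); print({k:(v if not hasattr(v,'tolist') else v.tolist()) for k,v in s.items()})
for n in ("scene","top","wrist"):
    im=optics.camera(n); cv2.imwrite(f"pics/{n}0.png",im[:,:,::-1]); m=optics.camera_model(n)
    print(n,{k:(v if not hasattr(v,'tolist') else v.round(4).tolist()) for k,v in m.items()})
E
```

```text
pics
{'time': 0.0, 'joint_positions': [1.178413906367043, 0.3328677917838469, -0.06467567474310486, 1.4609587196670142, 0.021567036887596803, 1.3498810866411326, -0.08849239411102446], 'joint_vel': [0.0011739687290715087, -0.0013958208363185152, -0.0019088972923587736, 0.00104344430172073, -0.0016722002941622468, -0.001768145820214942, 0.0008230965329480227], 'joint_torque': [-0.0013824635243508965, -62.32318639755249, 0.02385089755989611, -38.98821830749512, -0.06124259904026985, 0.039832054171711206, 0.00019462268937786575], 'ee_pos': [0.22574252540370845, -0.5824155970070959, 0.23874808476744677], 'eef_rot': [-0.6949480553868724, -0.13048471391484018, 0.6951618289975083, -0.12950278473224452], 'ft_force': [0.7450793963179388, 0.11349843842740422, -0.07164282856060647], 'torque': [0.0468949165309182, 0.03105370378556074, 0.049383538927954475], 'width': 0.0868475838066432}
scene {'camera_matrix': [[440.3812, 0.0, 281.1457], [0.0, 440.3812, 206.9958], [0.0, 0.0, 1.0]], 'world_from_camera': [[-0.5313, 0.6696, -0.519, 1.055], [0.8472, 0.422, -0.3229, 0.2555], [0.0028, -0.6112, -0.7915, 0.8588], [0.0, 0.0, 0.0, 1.0]]}
top {'camera_matrix': [[463.1254, 0.0, 284.4362], [0.0, 463.1254, 222.1877], [0.0, 0.0, 1.0]], 'world_from_camera': [[-0.0133, -0.9952, 0.0967, 0.4364], [-0.9998, 0.0144, 0.011, -0.0583], [-0.0123, -0.0965, -0.9953, 1.2279], [0.0, 0.0, 0.0, 1.0]]}
wrist {'camera_matrix': [[360.6324, 0.0, 277.4401], [0.0, 360.6324, 214.8649], [0.0, 0.0, 1.0]], 'tool_from_camera': [[-0.0013, -0.3074, 0.9516, -0.1447], [1.0, -0.0001, 0.0013, 0.0001], [-0.0004, 0.9516, 0.3074, -0.0861], [0.0, 0.0, 0.0, 1.0]]}
```

View pics/scene0.png

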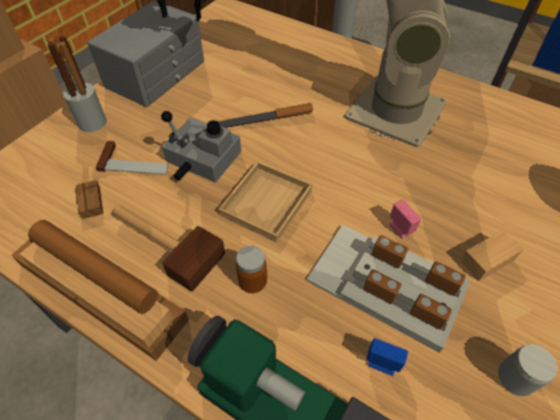

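View pics/top0.png

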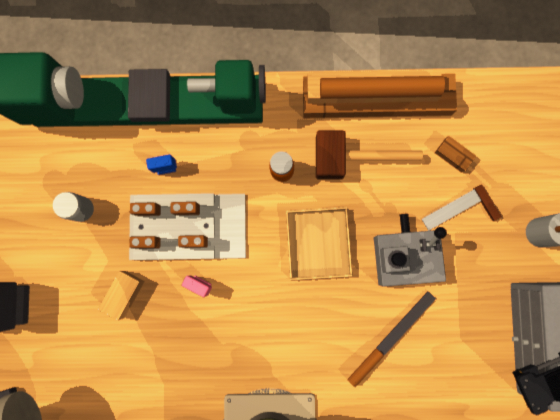

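View pics/wrist0.png

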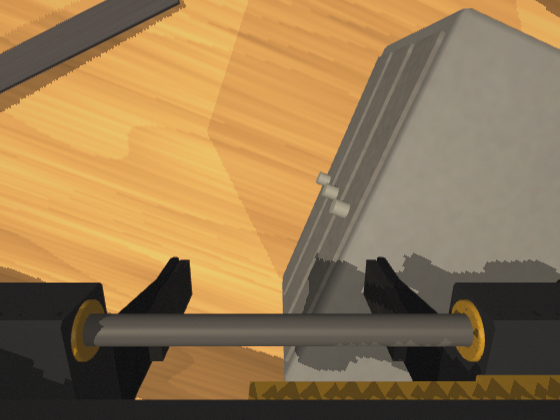

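The scene view shows the trip box at about (203,148), the tray at (265,200) and the jar at (251,270). The plate carries four brown stops at (390,250), (446,277), (382,286) and (431,311). The blue (387,356) and pink (405,217) blocks are look-alikes. The top view agrees: the plate's bare floor faces right, so the open end points to world -y. Next I'll take close crops.

```bash
cat > h.py <<'E'
import numpy as np, cv2
from bench import r, optics
from scipy.spatial.transform import Rotation as R
def cam(n,s=None):
    m=optics.camera_model(n); K=np.array(m["camera_matrix"])
    if n=="wrist":
        s=s or r.read_state(); T=np.eye(4);T[:3,:3]=R.from_quat(s["eef_rot"]).as_matrix();T[:3,3]=s["ee_pos"]
        return K,T@np.array(m["tool_from_camera"])
    return K,np.array(m["world_from_camera"])
def ray(n,uv,s=None):
    K,T=cam(n,s); d=T[:3,:3]@np.linalg.inv(K)@np.array([uv[0],uv[1],1.]); return T[:3,3],d/np.linalg.norm(d)
def plane(n,uv,z,s=None):
    o,d=ray(n,uv,s); return o+d*(z-o[2])/d[2]
def tri(a,ua,b,ub):
    o1,d1=ray(a,ua);o2,d2=ray(b,ub)
    A=np.stack([d1,-d2],1);t=np.linalg.lstsq(A,o2-o1,rcond=None)[0]
    p,q=o1+d1*t[0],o2+d2*t[1];return (p+q)/2,np.linalg.norm(p-q)
def proj(n,p,s=None):
    K,T=cam(n,s); c=np.linalg.inv(T)@np.append(p,1); u=K@c[:3]; return u[:2]/u[2]
def shot(n,name,box=None,k=1):
    s=r.read_state(); im=optics.camera(n); o=im[:,:,::-1].copy()
    cv2.imwrite(f"pics/{name}_full.png",o)
    if box: o=o[box[1]:box[3],box[0]:box[2]]
    cv2.imwrite(f"pics/{name}.png",cv2.resize(o,None,fx=k,fy=k,interpolation=cv2.INTER_CUBIC)); return im,s
E
python3 - <<'E'
import cv2
a=cv2.imread('pics/top0.png')
cv2.imwrite('pics/c1.png',cv2.resize(a[180:300,120:260],None,fx=5,fy=5))
cv2.imwrite('pics/c2.png',cv2.resize(a[195:300,280:460],None,fx=4,fy=4))
b=cv2.imread('pics/scene0.png')
cv2.imwrite('pics/c3.png',cv2.resize(b[90:220,140:270],None,fx=4.5,fy=4.5))
E
```

```text
(no output)
```

View pics/c1.png

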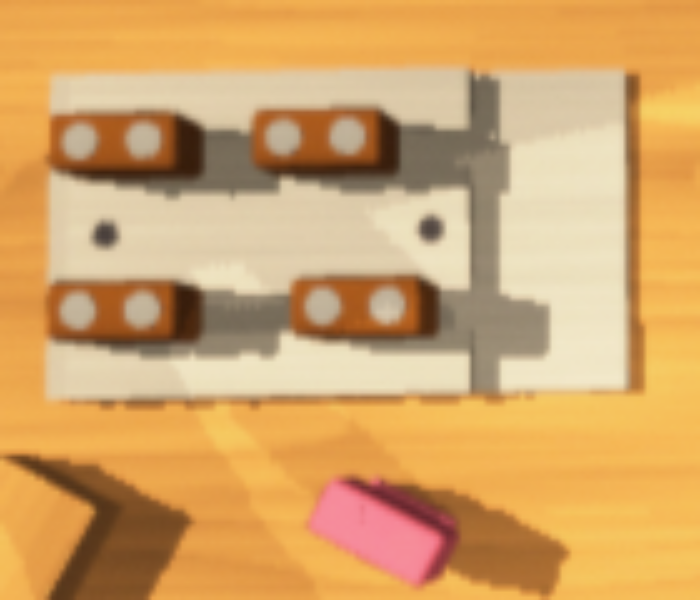

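View pics/c2.png

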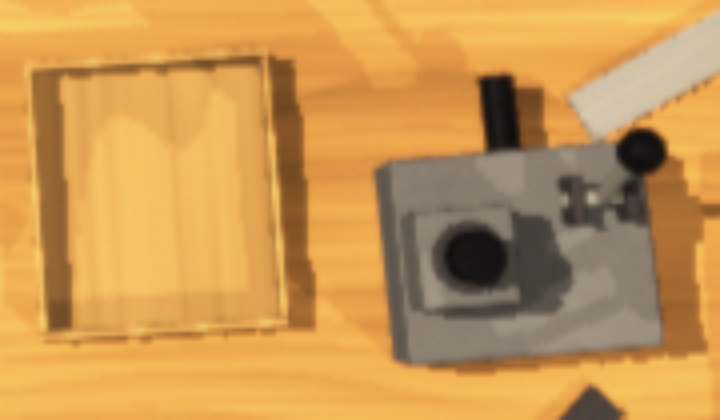

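View pics/c3.png

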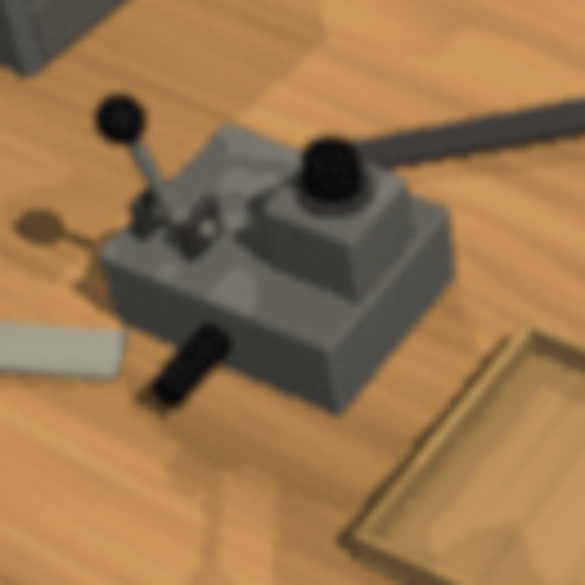

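The crops confirm two stops per slot, the button at top-camera pixel (398,259) and the lever ball at (440,233). I'll measure these now.

```bash
python3 - <<'E'
from h import *
np.set_printoptions(precision=4,suppress=True)
s=r.read_state(); print(R.from_quat(s["eef_rot"]).as_matrix())
print("btn",tri("top",(280+475/4,195+257/4),"scene",(140+331/4.5,90+165/4.5)))
print("ball",tri("top",(280+641/4,195+151/4),"scene",(140+120/4.5,90+119/4.5)))
print("box top corners", [plane("top",(280+a/4,195+b/4),.06) for a,b in ((388,168),(634,143),(662,346),(406,362))])
print("plate top corners",[plane("top",(120+a/5,180+b/5),z) for a,b,z in ((52,73,.028),(470,70,.028),(470,392,.028),(47,398,.028),(628,70,.01),(628,390,.01))])
print("tray corners",[plane("top",(280+a/4,195+b/4),.028) for a,b in ((28,67),(270,54),(288,326),(42,334))])
im=cv2.imread("pics/top0.png"); hsv=cv2.cvtColor(im,cv2.COLOR_BGR2HSV)
# stops: bolts heads as centres
for nm,a,b in (("tl",(80,140),(143,140)),("tr",(283,137),(347,136)),("bl",(78,311),(142,310)),("br",(322,306),(387,305))):
    p,q=[plane("top",(120+x/5,180+y/5),.081) for x,y in (a,b)]
    print(nm,(p+q)/2,q-p)
print("jar",plane("top",(282,160),.1))
E
```

```text
[[-0.0004  0.3614 -0.9324]
 [ 0.001  -0.9324 -0.3614]
 [-1.     -0.0011  0.    ]]
btn (array([ 0.4516, -0.3157,  0.1252]), np.float64(0.00043104545675268067))
ball (array([ 0.5107, -0.4053,  0.1593]), np.float64(0.0005356202518252145))
box top corners [array([ 0.509 , -0.2781,  0.06  ]), array([ 0.5225, -0.4332,  0.06  ]), array([ 0.3955, -0.4448,  0.06  ]), array([ 0.3877, -0.2854,  0.06  ])]
plate top corners [array([0.6317, 0.359 , 0.028 ]), array([0.6299, 0.1388, 0.028 ]), array([0.4614, 0.1385, 0.028 ]), array([0.4613, 0.3584, 0.028 ]), array([0.6316, 0.0575, 0.01  ]), array([0.4617, 0.0584, 0.01  ])]
tray corners [array([ 0.5802, -0.0521,  0.028 ]), array([ 0.5864, -0.2099,  0.028 ]), array([ 0.4102, -0.2168,  0.028 ]), array([ 0.4072, -0.0587,  0.028 ])]
tl [0.5887 0.31   0.081 ] [-0.0005 -0.0317  0.    ]
tr [0.5889 0.2078 0.081 ] [ 0.     -0.0321  0.    ]
bl [0.5032 0.3093 0.081 ] [ 0.0001 -0.032   0.    ]
br [0.504  0.1874 0.081 ] [ 0.     -0.0324  0.    ]
jar [ 0.701  -0.0418  0.1   ]
```

```bash
python3 -m inch '[{"translation":[-3,0,0],"spin":0},{"translation":[-3,0,0],"spin":0},{"translation":[0,0,0],"spin":-10},{"translation":[0,0,0],"spin":-10},{"translation":[0,0,0],"spin":-10},{"translation":[0,0,0],"spin":-10},{"translation":[0,0,0],"spin":-10},{"translation":[0,0,0],"spin":-10},{"translation":[0,0,0],"spin":-9},{"translation":[0,0,0],"spin":0}]' 1 20
cat > go.py <<'E'
import sys; from h import *
s=r.read_state(); M=R.from_quat(s["eef_rot"]).as_matrix(); t=np.array([float(v) for v in sys.argv[1:4]])
yd=float(sys.argv[4]) if len(sys.argv)>4 else 0
A=np.degrees(np.arctan2(M[1,1],M[0,1])); e=(A-yd+90)%180-90
print("t",round(s["time"],2),"pos",np.round(s["ee_pos"],4),"A",round(A,2),"w",round(s["width"],4),"F",np.round(s["ft_force"],1),"vert",np.round(M[:,0],3))
print("delta cm tool",np.round(100*M.T@(t-s["ee_pos"]),2),"spin deg",round(e,2),"j",np.round(s["joint_positions"],2))
E
python3 go.py .4516 -.3150 .2
```

```text
time: 1.4
ee_pos: [0.2252, -0.5813, 0.2973]
eef_rot: [0.491, 0.513, -0.489, 0.508]
ft_force: [-0.4, -0.4, 0.7]
width: 0.0015
t 1.4 pos [ 0.2252 -0.5813  0.2973] A 2.34 w 0.0015 F [-0.4 -0.4  0.7] vert [-0.003  0.007 -1.   ]
delta cm tool [  9.84  23.74 -25.61] spin deg 2.34 j [ 1.29  0.32 -0.22  1.36  0.07  1.48  1.12]
```

```bash
python3 -m inch '[{"translation":[0,3,-3.2],"spin":2.3},{"translation":[0,4,-4.3],"spin":0},{"translation":[0,4,-4.3],"spin":0},{"translation":[0,4,-4.3],"spin":0},{"translation":[0,4,-4.3],"spin":0},{"translation":[2,3,-3.2],"spin":0},{"translation":[3,1,-1],"spin":0},{"translation":[0,0,0],"spin":0},{"translation":[0,0,0],"spin":0}]'
python3 go.py .4510 -.3145 .155
```

```text
time: 2.52
ee_pos: [0.4626, -0.3299, 0.2472]
eef_rot: [0.511, 0.492, -0.509, 0.487]
ft_force: [-0.5, -0.5, 0.6]
width: 0.0
t 2.52 pos [ 0.4626 -0.3299  0.2472] A -2.28 w 0.0 F [-0.5 -0.5  0.6] vert [-0.003  0.007 -1.   ]
delta cm tool [ 9.23 -1.19 -1.43] spin deg -2.28 j [ 0.9   0.24 -0.43  1.58  0.09  1.35  0.43]
```

```bash
python3 - <<'E'
from h import *
shot("wrist","w1"); shot("top","t1",(340,180,480,300),5)
E
```

```text
(no output)
```

View pics/w1.png

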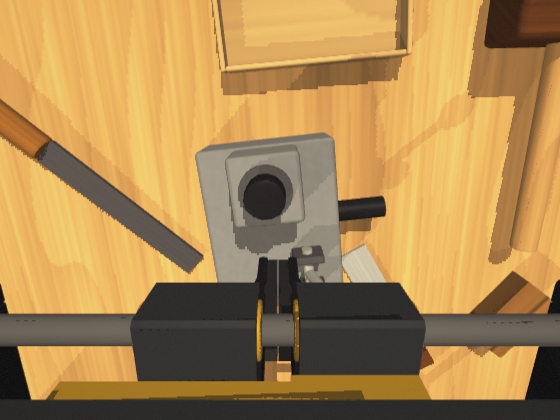

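The wrist view shows the button top at (265,196), the box below it, and the lever partly hidden behind the fingers.

```bash
python3 - <<'E'
from h import *
print(plane("wrist",(265,196),.138), plane("top",(280+475/4,195+257/4),.138))
E
```

```text
[ 0.45492774 -0.3115916   0.138     ] [ 0.45129207 -0.3124936   0.138     ]
```

Target (0.453, -0.312). I'll move above it and start descending.

```bash
python3 -m inch '[{"translation":[2,-0.9,-1.8],"spin":-2.2},{"translation":[3,0,0],"spin":0},{"translation":[2.5,0,0],"spin":0},{"translation":[0,0,0],"spin":0}]'
python3 go.py .453 -.312 .155
```

```text
time: 3.12
ee_pos: [0.4529, -0.3159, 0.1749]
eef_rot: [0.503, 0.498, -0.501, 0.498]
ft_force: [0.2, 0.1, -0.3]
width: 0.0004
t 3.12 pos [ 0.4529 -0.3159  0.1749] A -0.55 w 0.0004 F [ 0.2  0.1 -0.3] vert [ 0.002  0.002 -1.   ]
delta cm tool [ 1.99 -0.   -0.38] spin deg -0.55 j [ 0.9   0.25 -0.43  1.72  0.11  1.19  0.43]
```

```bash
python3 -m inch '[{"translation":[1,0,-0.4],"spin":0},{"translation":[0.7,0,0],"spin":0},{"translation":[0.4,0,0],"spin":0},{"translation":[0.3,0,0],"spin":0},{"translation":[0.3,0,0],"spin":0},{"translation":[0.3,0,0],"spin":0}]'
python3 go.py .453 -.312 .155
```

```text
time: 3.88
ee_pos: [0.4543, -0.3135, 0.1471]
eef_rot: [0.504, 0.495, -0.502, 0.499]
ft_force: [-0.0, 0.4, -1.5]
width: 0.0005
t 3.88 pos [ 0.4543 -0.3135  0.1471] A -0.68 w 0.0005 F [-0.   0.4 -1.5] vert [ 0.006 -0.001 -1.   ]
delta cm tool [-0.79 -0.13 -0.15] spin deg -0.68 j [ 0.9   0.27 -0.43  1.76  0.12  1.13  0.42]
```

```bash
python3 - <<'E'
from h import *
shot("scene","s2",(120,70,290,220),4)
E
```

```text
(no output)
```

View pics/s2.png

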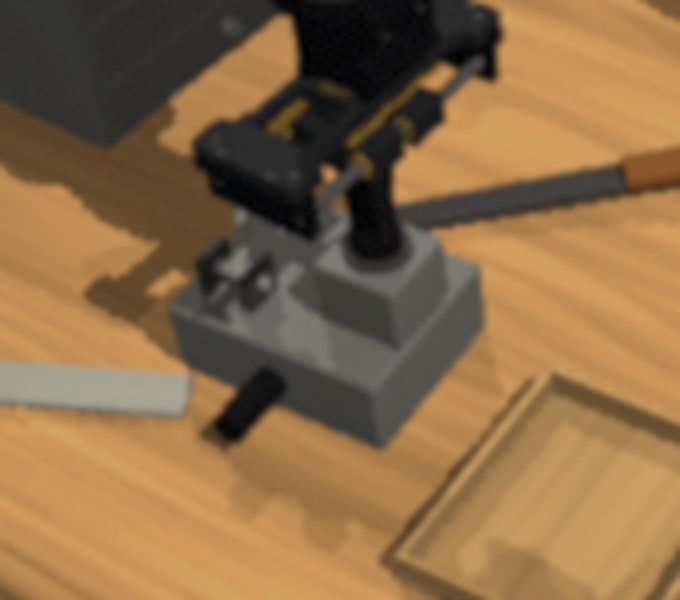

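```bash
python3 -m inch '[{"translation":[-3,0,0],"spin":0},{"translation":[-4,0,0],"spin":0},{"translation":[-3,0,-4],"spin":0},{"translation":[0,0.5,-6],"spin":0},{"translation":[0,0.5,-6],"spin":0},{"translation":[0,0.5,-6],"spin":0},{"translation":[0,0.5,-6],"spin":0}]' 0.3 35
python3 - <<'E'
from h import *
shot("scene","s3",(120,70,290,220),4);shot("top","t3")
E
```

```text
time: 4.8
ee_pos: [0.4777, -0.0304, 0.2495]
eef_rot: [0.507, 0.492, -0.504, 0.497]
ft_force: [1.0, 0.1, -0.8]
width: 0.0583
```

View pics/s3.png

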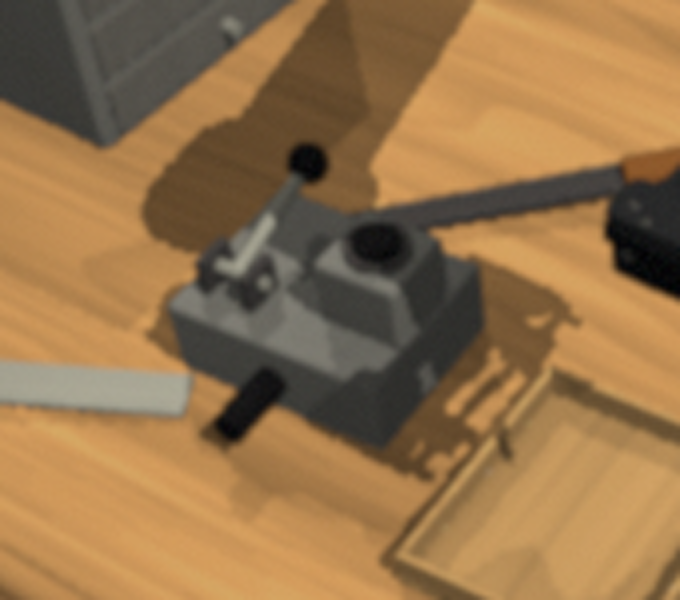

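The lever lies over with its ball at about full-image (197,110), and the button is in. Next is the front stop of the near slot.

```bash
python3 go.py .5035 .1875 .15; python3 - <<'E'
from h import *
print(plane("scene",(120+307/4,70+160/4),.099))
E
python3 -m inch '[{"translation":[0,0.5,-5],"spin":0},{"translation":[0,0.5,-5],"spin":0},{"translation":[0,0.4,-5],"spin":-0.5},{"translation":[2,0.4,-4],"spin":0},{"translation":[4,0.2,-2],"spin":0},{"translation":[3,0,0],"spin":0},{"translation":[0,0,0],"spin":0}]' 0.2
python3 go.py .5035 .1875 .058; python3 - <<'E'
from h import *
shot("wrist","w4")
E
```

```text
t 4.9 pos [ 0.4781 -0.025   0.2499] A -0.63 w 0.0598 F [ 1.  -0.8  0.2] vert [ 0.009  0.001 -1.   ]
delta cm tool [ 10.03   2.22 -21.27] spin deg -0.63 j [ 0.64  0.04 -0.68  1.79  0.02  1.31 -0.06]
[ 0.4023599  -0.41284439  0.099     ]
time: 5.78
ee_pos: [0.5026, 0.1911, 0.1586]
eef_rot: [0.504, 0.497, -0.497, 0.502]
ft_force: [-0.5, -0.3, -0.4]
width: 0.0698
t 5.78 pos [0.5026 0.1911 0.1586] A -0.1 w 0.0698 F [-0.5 -0.3 -0.4] vert [ 0.012  0.002 -1.   ]
delta cm tool [10.06 -0.03  0.38] spin deg -0.1 j [ 0.28  0.3  -0.85  1.77  0.25  1.17 -0.64]
```

View pics/w4.png

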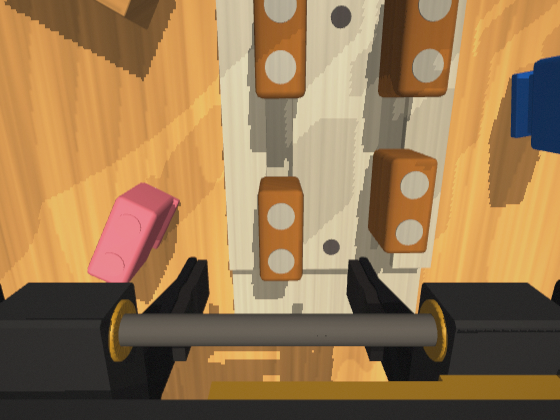

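The wrist view shows the target stop's bolts at (280,216) and (281,262), centred between the jaws. The far-slot stop is at (412,205), and the pink look-alike is off to the left.

```bash
python3 - <<'E'
from h import *
for a,b in (((280,216),(281,262)),((414,185),(408,232)),((280,67),(281,10))):
    p,q=plane("wrist",a,.081),plane("wrist",b,.081); print((p+q)/2,p-q)
E
python3 -m inch '[{"translation":[4,0.05,0.2],"spin":0},{"translation":[3.5,0,0.1],"spin":0},{"translation":[2,0,0],"spin":0},{"translation":[0.5,0,0],"spin":0}]'
python3 go.py .5035 .1875 .058
```

```text
[0.50759125 0.18722974 0.081     ] [-6.98711837e-04  3.29395333e-02 -2.77555756e-17]
[0.59268547 0.20798089 0.081     ] [0.00034188 0.03202433 0.        ]
[0.5074618  0.30859893 0.081     ] [-5.36249826e-04 -2.91869502e-02 -2.77555756e-17]
time: 6.32
ee_pos: [0.5108, 0.1881, 0.0645]
eef_rot: [0.509, 0.493, -0.494, 0.504]
ft_force: [0.0, -0.2, 1.2]
width: 0.0696
t 6.33 pos [0.5108 0.1881 0.0645] A -0.35 w 0.0696 F [ 0.  -0.2  1.2] vert [ 0.025  0.004 -1.   ]
delta cm tool [ 0.63 -0.75  0.06] spin deg -0.35 j [ 0.23  0.43 -0.79  1.85  0.37  0.99 -0.72]
```

```bash
python3 -m inch '[{"translation":[0.3,-0.6,0.05],"spin":0},{"translation":[0.3,0,0],"spin":0},{"translation":[0,0,0],"spin":0}]'
python3 go.py .505 .1875 .058
```

```text
time: 6.7
ee_pos: [0.5061, 0.1881, 0.0607]
eef_rot: [0.51, 0.492, -0.493, 0.504]
ft_force: [-0.2, -0.1, 0.1]
width: 0.0698
t 6.7 pos [0.5061 0.1881 0.0607] A -0.37 w 0.0698 F [-0.2 -0.1  0.1] vert [ 0.028  0.005 -1.   ]
delta cm tool [ 0.27 -0.12  0.07] spin deg -0.37 j [ 0.23  0.42 -0.79  1.87  0.37  0.97 -0.73]
```

```bash
python3 -m inch '[{"translation":[0.25,-0.05,0],"spin":0},{"translation":[0,0,0],"spin":0},{"translation":[0,0,0],"spin":0},{"translation":[0,0,0],"spin":0},{"translation":[0,0,0],"spin":0},{"translation":[0,0,0],"spin":0}]' 1 30
python3 go.py .505 .0965 .058
```

```text
time: 7.45
ee_pos: [0.5059, 0.1884, 0.0589]
eef_rot: [0.51, 0.492, -0.493, 0.504]
ft_force: [-0.3, -1.1, 1.0]
width: 0.03
t 7.45 pos [0.5059 0.1884 0.0589] A -0.37 w 0.03 F [-0.3 -1.1  1. ] vert [ 0.029  0.005 -1.   ]
delta cm tool [ 0.05 -0.03  9.19] spin deg -0.37 j [ 0.23  0.42 -0.79  1.87  0.37  0.97 -0.73]
```

```bash
python3 -m inch '[{"translation":[0,0,1],"spin":0},{"translation":[0,0,1.5],"spin":0},{"translation":[0,0,1.5],"spin":0}]'
python3 go.py .505 .0965 .058
```

```text
time: 7.82
ee_pos: [0.5059, 0.1478, 0.059]
eef_rot: [0.51, 0.493, -0.492, 0.505]
ft_force: [0.4, 2.8, 1.6]
width: 0.0297
t 7.83 pos [0.5059 0.1478 0.059 ] A -0.25 w 0.0297 F [0.4 2.8 1.6] vert [ 0.03   0.007 -1.   ]
delta cm tool [ 0.06 -0.07  5.13] spin deg -0.25 j [ 0.31  0.39 -0.79  1.9   0.35  0.95 -0.64]
```

```bash
python3 -m inch '[{"translation":[0,0,1.7],"spin":0},{"translation":[0,0,1.7],"spin":0},{"translation":[0,0,1.5],"spin":0},{"translation":[0,0,0.2],"spin":0}]'
python3 go.py .505 .0965 .058;python3 - <<'E'
from h import *
shot("wrist","w5");shot("top","t5",(120,170,290,290),4)
E
```

```text
time: 8.32
ee_pos: [0.5061, 0.0907, 0.059]
eef_rot: [0.512, 0.492, -0.493, 0.504]
ft_force: [0.1, 1.8, -0.5]
width: 0.0301
t 8.32 pos [0.5061 0.0907 0.059 ] A -0.5 w 0.0301 F [ 0.1  1.8 -0.5] vert [ 0.031  0.006 -0.999]
delta cm tool [ 0.1  -0.12 -0.58] spin deg -0.5 j [ 0.42  0.36 -0.78  1.94  0.32  0.94 -0.52]
```

View pics/w5.png

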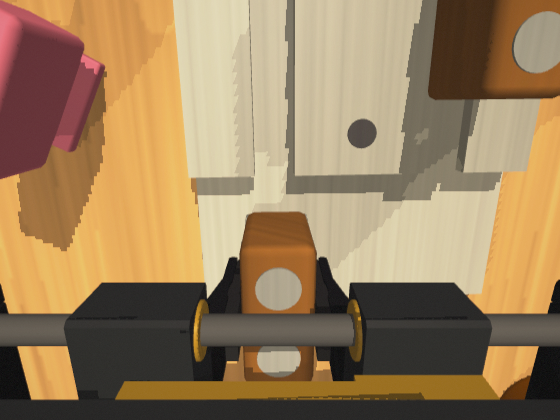

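View pics/t5.png

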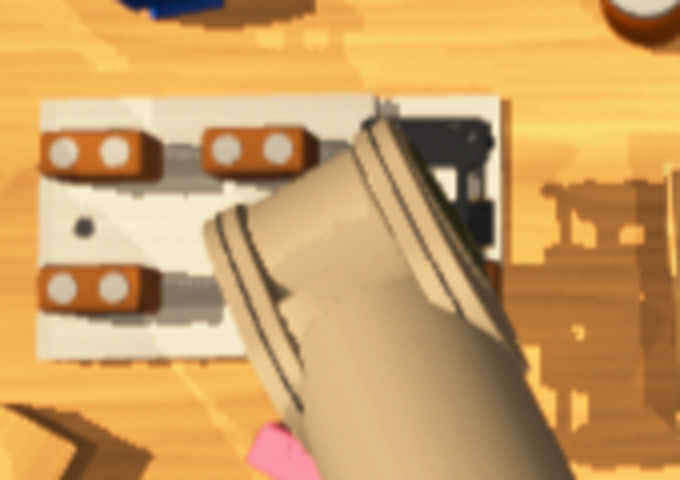

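The stop stands clear of the lips at y≈0.091, between the jaws at (278,300). I'll lift it.

```bash
python3 -m inch '[{"translation":[-1,0,0],"spin":0},{"translation":[-2.5,0,0],"spin":0},{"translation":[-3,0,0],"spin":0},{"translation":[-3,0,0],"spin":0},{"translation":[0,0,0],"spin":0}]'
python3 go.py .505 -.097 .16;python3 - <<'E'
from h import *
shot("scene","s6");shot("top","t6",(270,190,370,300),5)
E
```

```text
time: 9.05
ee_pos: [0.5008, 0.0928, 0.1569]
eef_rot: [0.509, 0.494, -0.493, 0.504]
ft_force: [1.1, -0.3, -2.2]
width: 0.0298
t 9.05 pos [0.5008 0.0928 0.1569] A -0.17 w 0.0298 F [ 1.1 -0.3 -2.2] vert [ 0.026  0.005 -1.   ]
delta cm tool [-0.41  0.49 18.98] spin deg -0.17 j [ 0.49  0.22 -0.84  1.85  0.18  1.12 -0.41]
```

View pics/s6.png

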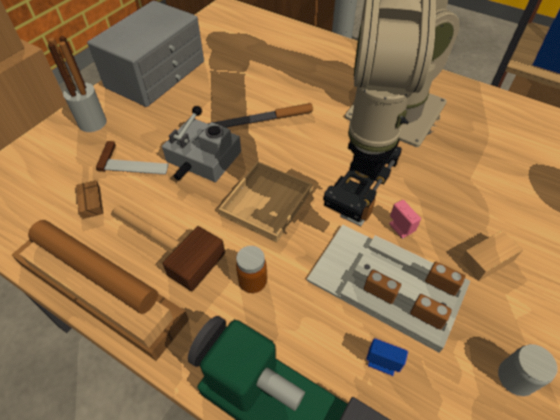

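View pics/t6.png

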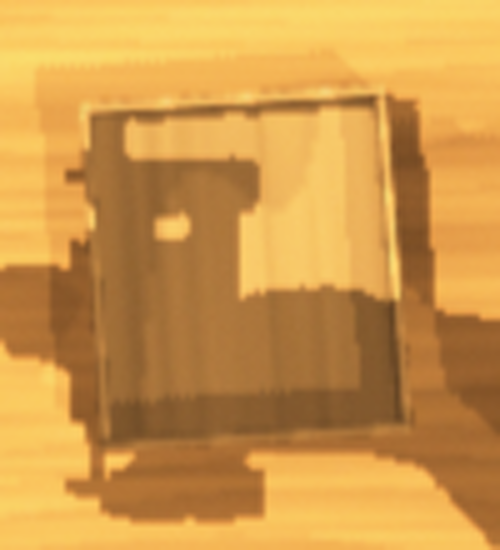

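The stop is held clear of the plate, which now carries three. The tray's top corners in the crop are at (86,105), (382,94), (408,424) and (104,440).

```bash
cat > tray.py <<'E'
import sys; from h import *
# args: u0 v0 k then 4 corners (crop px): TL TR BR BL
a=[float(v) for v in sys.argv[1:]]; u0,v0,k=a[:3]; c=np.array(a[3:]).reshape(4,2)
P=np.array([plane("top",(u0+x/k,v0+y/k),.028) for x,y in c])[:,:2]
cen=P.mean(0); X=(P[0]+P[1]-P[2]-P[3])/2; Y=(P[0]+P[3]-P[1]-P[2])/2
yaw=(np.arctan2(X[1],X[0])+np.arctan2(-Y[0],Y[1]))/2
print("tray",cen.round(4),"size",np.linalg.norm(X).round(4),np.linalg.norm(Y).round(4),"yaw deg",np.degrees(yaw).round(2))
M=np.array([[np.cos(yaw),-np.sin(yaw)],[np.sin(yaw),np.cos(yaw)]])
for d in ((.04,.036),(.04,-.036),(-.04,.036),(-.04,-.036)): print(d,(cen+M@d).round(4))
E
python3 tray.py 270 190 5 86 105 382 94 408 424 104 440
```

```text
tray [ 0.4977 -0.1337] size 0.1726 0.1554 yaw deg 2.19
(0.04, 0.036) [ 0.5363 -0.0962]
(0.04, -0.036) [ 0.5391 -0.1682]
(-0.04, 0.036) [ 0.4564 -0.0993]
(-0.04, -0.036) [ 0.4591 -0.1712]
```

```bash
python3 -m inch '[{"translation":[0,-0.5,3],"spin":-2.4},{"translation":[0,-0.8,5],"spin":0},{"translation":[0,-0.8,5],"spin":0},{"translation":[0,-0.8,5],"spin":0},{"translation":[0,-0.8,4],"spin":0},{"translation":[0,-0.4,2],"spin":0},{"translation":[0,0,0],"spin":0}]'
python3 go.py .459 -.171 .056 2.2
```

```text
time: 10.02
ee_pos: [0.4604, -0.1542, 0.1424]
eef_rot: [0.494, 0.511, -0.484, 0.51]
ft_force: [-0.1, 0.7, -2.3]
width: 0.0299
t 10.03 pos [ 0.4604 -0.1542  0.1424] A 2.52 w 0.0299 F [-0.1  0.7 -2.3] vert [ 0.008  0.011 -1.   ]
delta cm tool [ 8.62 -0.28  1.77] spin deg 0.32 j [ 0.87  0.16 -0.67  1.92  0.1   1.1   0.2 ]
```

```bash
python3 -m inch '[{"translation":[3,-0.2,1.5],"spin":0},{"translation":[2.5,0,0.2],"spin":0},{"translation":[1.5,0,0],"spin":0},{"translation":[0.5,0,0],"spin":0},{"translation":[0,0,0],"spin":0}]'
python3 go.py .459 -.171 .055 2.2
```

```text
time: 10.65
ee_pos: [0.4598, -0.1653, 0.0632]
eef_rot: [0.492, 0.514, -0.482, 0.51]
ft_force: [-0.3, 0.5, -2.4]
width: 0.0298
t 10.65 pos [ 0.4598 -0.1653  0.0632] A 2.86 w 0.0298 F [-0.3  0.5 -2.4] vert [ 0.006  0.014 -1.   ]
delta cm tool [ 0.81 -0.11  0.58] spin deg 0.66 j [ 0.84  0.28 -0.64  1.98  0.19  0.94  0.16]
```

```bash
python3 -m inch '[{"translation":[0.3,-0.1,0.6],"spin":0.5},{"translation":[0.3,0,0.1],"spin":0},{"translation":[0.2,0,0],"spin":0},{"translation":[0.1,0,0],"spin":0}]'
python3 go.py .459 -.171 .055 2.2
```

```text
time: 11.15
ee_pos: [0.4603, -0.1732, 0.0553]
eef_rot: [0.495, 0.511, -0.485, 0.509]
ft_force: [-0.2, 0.0, -1.9]
width: 0.03
t 11.15 pos [ 0.4603 -0.1732  0.0553] A 2.31 w 0.03 F [-0.2  0.  -1.9] vert [ 0.008  0.012 -1.   ]
delta cm tool [ 0.03 -0.12 -0.22] spin deg 0.11 j [ 0.85  0.3  -0.63  1.98  0.2   0.92  0.15]
```

```bash
python3 -m inch '[{"translation":[0.1,0,0],"spin":0},{"translation":[0,0,0],"spin":0},{"translation":[0,0,0],"spin":0},{"translation":[-2,0,0],"spin":0},{"translation":[-3,0,0],"spin":0},{"translation":[-4,0,0],"spin":2.3},{"translation":[-2,1,-5],"spin":0},{"translation":[0,1,-5],"spin":0},{"translation":[0,1,-5],"spin":0},{"translation":[0,1,-5],"spin":0},{"translation":[0,1,-5],"spin":0}]' 0.25
python3 go.py .59 .208 .14
python3 - <<'E'
from h import *
shot("top","t7",(270,190,370,300),5)
E
```

```text
time: 12.52
ee_pos: [0.5127, 0.078, 0.1739]
eef_rot: [0.509, 0.496, -0.497, 0.498]
ft_force: [0.8, -0.8, 0.8]
width: 0.0651
t 12.53 pos [0.5127 0.078  0.1739] A -0.61 w 0.0651 F [ 0.8 -0.8  0.8] vert [ 0.014  0.01  -1.   ]
delta cm tool [  3.63   7.55 -13.05] spin deg -0.61 j [ 0.52  0.23 -0.84  1.8   0.18  1.17 -0.39]
```

View pics/t7.png

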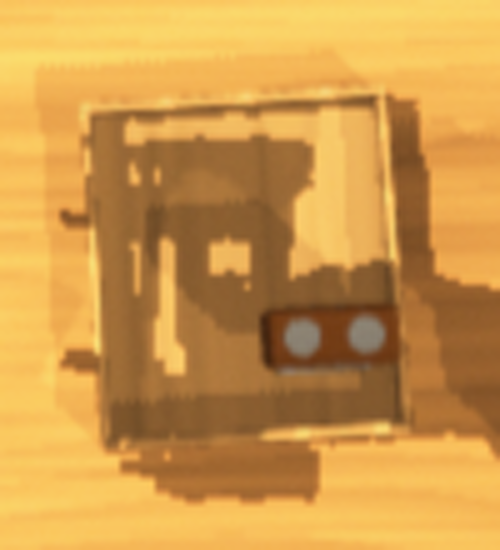

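The first stop stands in the tray at crop (335,335). Next is the far-slot front stop.

```bash
python3 -m inch '[{"translation":[0,2,-3],"spin":-0.6},{"translation":[0,3,-5],"spin":0},{"translation":[2,2,-3.5],"spin":0},{"translation":[1,0.8,-1],"spin":0},{"translation":[0,0,0],"spin":0}]'
python3 go.py .591 .208 .059
```

```text
time: 13.2
ee_pos: [0.5931, 0.2164, 0.1469]
eef_rot: [0.505, 0.501, -0.491, 0.503]
ft_force: [-0.4, 0.1, 0.4]
width: 0.0651
t 13.2 pos [0.5931 0.2164 0.1469] A 0.45 w 0.0651 F [-0.4  0.1  0.4] vert [ 0.016  0.014 -1.   ]
delta cm tool [ 8.78 -0.36  0.96] spin deg 0.45 j [ 0.19  0.52 -0.81  1.54  0.39  1.23 -0.68]
```

```bash
python3 -m inch '[{"translation":[3,-0.2,0.7],"spin":0.4},{"translation":[3,0,0],"spin":0},{"translation":[1.6,0,0],"spin":0},{"translation":[0,0,0],"spin":0}]'
python3 go.py .591 .208 .059
```

```text
time: 13.7
ee_pos: [0.5937, 0.2048, 0.0724]
eef_rot: [0.509, 0.497, -0.493, 0.501]
ft_force: [-0.8, 0.0, 0.6]
width: 0.0653
t 13.7 pos [0.5937 0.2048 0.0724] A -0.27 w 0.0653 F [-0.8  0.   0.6] vert [ 0.02   0.011 -1.   ]
delta cm tool [ 1.34 -0.3  -0.3 ] spin deg -0.27 j [ 0.18  0.59 -0.77  1.62  0.45  1.09 -0.72]
```

```bash
python3 -m inch '[{"translation":[0.9,-0.3,-0.3],"spin":-0.2},{"translation":[0.4,0,0],"spin":0},{"translation":[0,0,0],"spin":0}]'
python3 go.py .591 .208 .059
```

```text
time: 14.08
ee_pos: [0.592, 0.2082, 0.0612]
eef_rot: [0.509, 0.497, -0.491, 0.502]
ft_force: [1.3, -0.6, 0.1]
width: 0.0652
t 14.07 pos [0.592  0.2082 0.0612] A -0.08 w 0.0652 F [ 1.3 -0.6  0.1] vert [ 0.024  0.012 -1.   ]
delta cm tool [ 0.22 -0.11  0.03] spin deg -0.08 j [ 0.17  0.6  -0.77  1.63  0.46  1.07 -0.73]
```

```bash
python3 -m inch '[{"translation":[0,0,0],"spin":0},{"translation":[0,0,0],"spin":0},{"translation":[0,0,0],"spin":0},{"translation":[0,0,0],"spin":0},{"translation":[0,0,0],"spin":0}]' 1 30
python3 go.py .591 .0965 .059
```

```text
time: 14.7
ee_pos: [0.5922, 0.2087, 0.0621]
eef_rot: [0.509, 0.497, -0.491, 0.503]
ft_force: [-1.4, -0.6, 2.7]
width: 0.0299
t 14.7 pos [0.5922 0.2087 0.0621] A -0.07 w 0.0299 F [-1.4 -0.6  2.7] vert [ 0.024  0.012 -1.   ]
delta cm tool [ 0.17 -0.11 11.22] spin deg -0.07 j [ 0.17  0.6  -0.77  1.63  0.46  1.07 -0.73]
```

```bash
python3 -m inch '[{"translation":[0,0,1],"spin":0},{"translation":[0,0,1.7],"spin":0},{"translation":[0,0,1.7],"spin":0}]'
python3 go.py .591 .0965 .0621
```

```text
time: 15.08
ee_pos: [0.5925, 0.1645, 0.0622]
eef_rot: [0.51, 0.498, -0.489, 0.503]
ft_force: [-0.4, 2.7, 3.1]
width: 0.0302
t 15.07 pos [0.5925 0.1645 0.0622] A 0.07 w 0.0302 F [-0.4  2.7  3.1] vert [ 0.026  0.015 -1.   ]
delta cm tool [-0.1  -0.15  6.8 ] spin deg 0.07 j [ 0.26  0.57 -0.77  1.67  0.45  1.05 -0.65]
```

```bash
python3 -m inch '[{"translation":[0,0,1.7],"spin":0},{"translation":[0,0,1.7],"spin":0},{"translation":[0,0,1.8],"spin":0},{"translation":[0,0,1.4],"spin":0},{"translation":[0,0,0],"spin":0}]'
python3 go.py .591 .0965 .0621
```

```text
time: 15.7
ee_pos: [0.5911, 0.1128, 0.0622]
eef_rot: [0.515, 0.507, -0.478, 0.5]
ft_force: [-1.9, -5.4, 6.5]
width: 0.0299
t 15.7 pos [0.5911 0.1128 0.0622] A 0.73 w 0.0299 F [-1.9 -5.4  6.5] vert [ 0.03   0.044 -0.999]
delta cm tool [-0.06 -0.03  1.62] spin deg 0.73 j [ 0.38  0.55 -0.79  1.71  0.41  1.02 -0.53]
```

```bash
python3 -m inch '[{"translation":[0,0,0.8],"spin":0.5},{"translation":[0,0,0.8],"spin":0},{"translation":[0,0,0.4],"spin":0},{"translation":[0,0,0],"spin":0}]'
python3 go.py .591 .0945 .0621; python3 - <<'E'
from h import *
shot("wrist","w8");shot("scene","s8",(300,200,480,340),4)
E
```

```text
time: 16.2
ee_pos: [0.5904, 0.1098, 0.0622]
eef_rot: [0.522, 0.513, -0.469, 0.495]
ft_force: [0.7, 1.3, 2.3]
width: 0.0299
t 16.2 pos [0.5904 0.1098 0.0622] A 0.9 w 0.0299 F [0.7 1.3 2.3] vert [ 0.035  0.071 -0.997]
delta cm tool [-0.1   0.03  1.53] spin deg 0.9 j [ 0.41  0.54 -0.8   1.72  0.39  1.   -0.49]
```

View pics/s8.png

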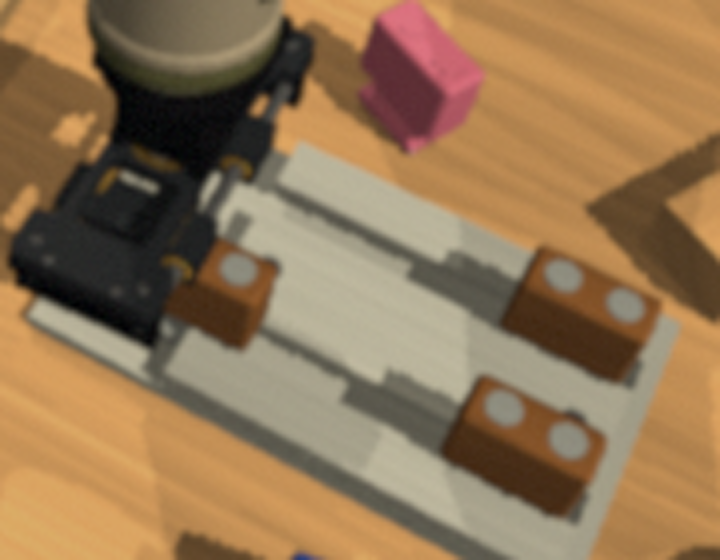

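View pics/w8.png

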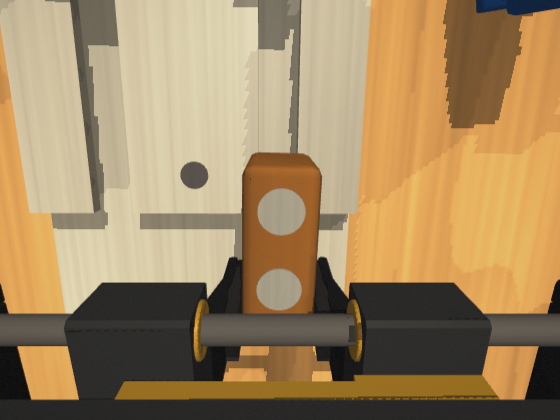

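The stop has slipped back in the grip (its bolts are now at wrist (282,212) and (279,289)) and the tool has tilted about 4°. I'll release and re-measure.

```bash
python3 - <<'E'
from h import *
p,q=plane("wrist",(282,212),.081),plane("wrist",(279,289),.081);print((p+q)/2,p-q)
E
python3 -m inch '[{"translation":[0,0,0],"spin":0},{"translation":[0,0,0],"spin":0},{"translation":[0,0,0],"spin":0}]' 0.4
python3 go.py .591 .0965 .0621
python3 - <<'E'
from h import *
shot("wrist","w9")
E
```

```text
[0.59164717 0.13735384 0.081     ] [0.00060785 0.0313298  0.        ]
time: 16.68
ee_pos: [0.5902, 0.1047, 0.0613]
eef_rot: [0.522, 0.511, -0.471, 0.495]
ft_force: [0.0, 0.6, 0.2]
width: 0.0494
t 16.68 pos [0.5902 0.1047 0.0613] A 0.66 w 0.0494 F [0.  0.6 0.2] vert [ 0.033  0.067 -0.997]
delta cm tool [-0.13  0.07  0.81] spin deg 0.66 j [ 0.42  0.54 -0.8   1.72  0.39  1.   -0.49]
```

View pics/w9.png

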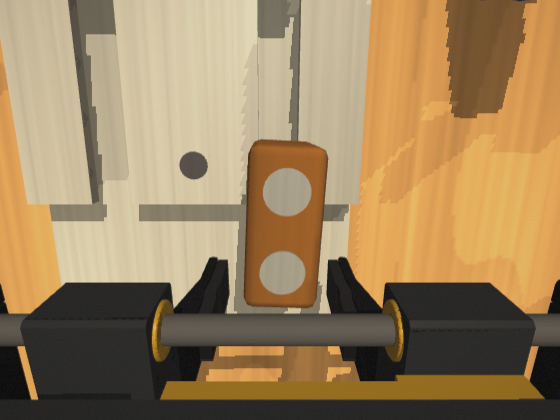

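```bash
python3 -m inch '[{"translation":[-3,0,0],"spin":0},{"translation":[-3,0,0],"spin":0},{"translation":[0,0,-3],"spin":-1},{"translation":[0,0,-1],"spin":0},{"translation":[0,0,0],"spin":0}]' 0.25
python3 go.py .591 .137 .059
python3 - <<'E'
from h import *
shot("wrist","w10")
E
```

```text
time: 17.35
ee_pos: [0.5874, 0.1379, 0.1246]
eef_rot: [0.517, 0.514, -0.469, 0.499]
ft_force: [0.9, -0.2, -0.6]
width: 0.0652
t 17.35 pos [0.5874 0.1379 0.1246] A 1.49 w 0.0652 F [ 0.9 -0.2 -0.6] vert [ 0.032  0.064 -0.997]
delta cm tool [6.54 0.14 0.51] spin deg 1.49 j [ 0.39  0.48 -0.85  1.66  0.34  1.11 -0.51]
```

View pics/w10.png

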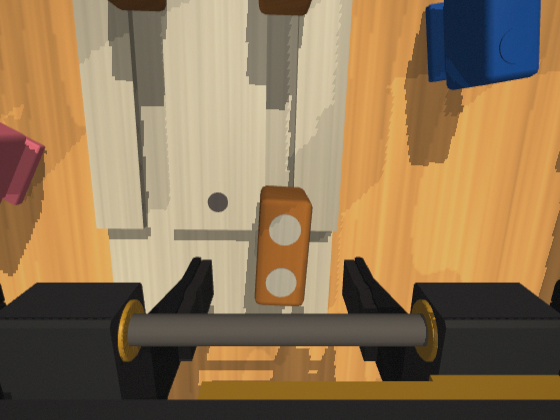

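```bash
python3 - <<'E'
from h import *
p,q=plane("wrist",(286,230),.081),plane("wrist",(281,282),.081);print((p+q)/2,p-q)
E
python3 -m inch '[{"translation":[3,0.3,0],"spin":1},{"translation":[2.2,0,0.2],"spin":0},{"translation":[0,0,0],"spin":0}]'
python3 go.py .591 .137 .060
```

```text
[0.59328731 0.13969765 0.081     ] [0.00190058 0.03153403 0.        ]
time: 17.77
ee_pos: [0.5923, 0.1354, 0.0699]
eef_rot: [0.521, 0.509, -0.475, 0.493]
ft_force: [-1.3, 0.2, 1.0]
width: 0.0655
t 17.77 pos [0.5923 0.1354 0.0699] A 0.29 w 0.0655 F [-1.3  0.2  1. ] vert [ 0.03   0.062 -0.998]
delta cm tool [ 0.99 -0.16 -0.1 ] spin deg 0.29 j [ 0.36  0.55 -0.8   1.7   0.4   1.03 -0.55]
```

```bash
python3 -m inch '[{"translation":[0.8,-0.1,-0.3],"spin":0},{"translation":[0.2,0,0],"spin":0},{"translation":[0,0,0],"spin":0}]'
python3 -m inch '[{"translation":[0,0,0],"spin":0},{"translation":[0,0,0],"spin":0},{"translation":[0,0,0],"spin":0},{"translation":[0,0,0],"spin":0},{"translation":[0,0,0],"spin":0}]' 1 45
python3 go.py .591 .096 .059
```

```text
time: 18.15
ee_pos: [0.5922, 0.1391, 0.0609]
eef_rot: [0.522, 0.509, -0.475, 0.494]
ft_force: [-0.2, 0.2, -0.5]
width: 0.065
time: 18.77
ee_pos: [0.5924, 0.1391, 0.0618]
eef_rot: [0.522, 0.509, -0.474, 0.494]
ft_force: [-1.5, 0.2, 0.9]
width: 0.03
t 18.77 pos [0.5924 0.1391 0.0618] A 0.29 w 0.03 F [-1.5  0.2  0.9] vert [ 0.033  0.062 -0.998]
delta cm tool [ 0.   -0.17  4.32] spin deg 0.29 j [ 0.35  0.56 -0.8   1.7   0.41  1.01 -0.57]
```

```bash
python3 -m inch '[{"translation":[-0.06,0,1],"spin":0},{"translation":[-0.08,0,1.3],"spin":0},{"translation":[-0.08,0,1.3],"spin":0}]'
python3 go.py .591 .096 .0618
```

```text
time: 19.15
ee_pos: [0.5928, 0.1022, 0.0619]
eef_rot: [0.522, 0.509, -0.474, 0.494]
ft_force: [-0.2, 1.1, -0.2]
width: 0.0302
t 19.15 pos [0.5928 0.1022 0.0619] A 0.38 w 0.0302 F [-0.2  1.1 -0.2] vert [ 0.033  0.063 -0.997]
delta cm tool [-0.03 -0.18  0.62] spin deg 0.38 j [ 0.42  0.55 -0.8   1.72  0.39  1.01 -0.5 ]
```

Smooth this time. A little further, then a look.

```bash
python3 -m inch '[{"translation":[-0.06,0,0.8],"spin":0},{"translation":[0,0,0],"spin":0}]'
python3 go.py .591 .096 .0618
python3 - <<'E'
from h import *
shot("wrist","w11")
E
```

```text
time: 19.4
ee_pos: [0.5931, 0.091, 0.0618]
eef_rot: [0.522, 0.508, -0.475, 0.494]
ft_force: [1.6, -0.5, -1.7]
width: 0.0302
t 19.4 pos [0.5931 0.091  0.0618] A 0.2 w 0.0302 F [ 1.6 -0.5 -1.7] vert [ 0.033  0.062 -0.997]
delta cm tool [ 0.03 -0.21 -0.5 ] spin deg 0.2 j [ 0.43  0.54 -0.8   1.72  0.39  1.01 -0.48]
```

View pics/w11.png

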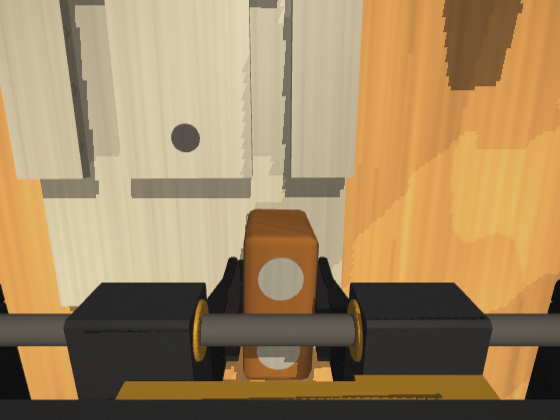

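The stop is centred in the grip, with its near bolt at (280,278), and clear of the lips. I'll lift it; as the tool is tilted, going up also shifts it slightly.

```bash
python3 -m inch '[{"translation":[-1,0,0],"spin":0},{"translation":[-2.5,0,0],"spin":0},{"translation":[-3,0,0.2],"spin":0},{"translation":[-2.5,0,0.2],"spin":0},{"translation":[0,0,0],"spin":0}]'
python3 go.py .539 -.168 .14 2.2
python3 - <<'E'
from h import *
shot("top","t12",(270,190,370,300),5)
E
```

```text
time: 20.08
ee_pos: [0.5889, 0.0834, 0.1552]
eef_rot: [0.521, 0.509, -0.474, 0.494]
ft_force: [0.0, -0.4, -2.3]
width: 0.03
t 20.07 pos [0.5889 0.0834 0.1552] A 0.42 w 0.03 F [ 0.  -0.4 -2.3] vert [ 0.032  0.062 -0.998]
delta cm tool [-0.21 -5.23 25.14] spin deg -1.78 j [ 0.5   0.43 -0.86  1.65  0.3   1.16 -0.41]
```

View pics/t12.png

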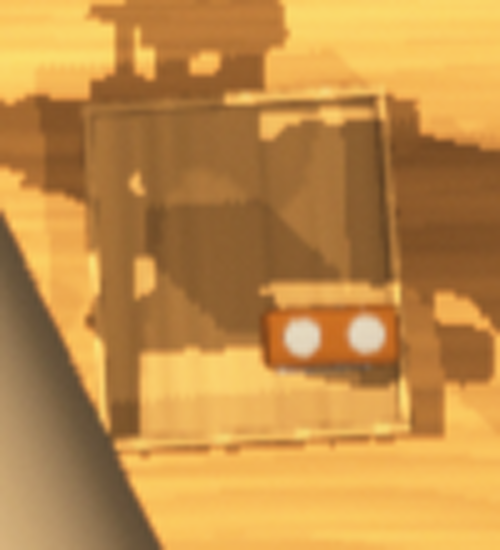

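```bash
python3 -m inch '[{"translation":[-0.1,-0.5,3],"spin":-1.8},{"translation":[-0.3,-1,5],"spin":0},{"translation":[-0.3,-1,5],"spin":0},{"translation":[-0.2,-1,5],"spin":0},{"translation":[0,-0.8,4],"spin":0},{"translation":[0,-0.4,2],"spin":0},{"translation":[0,0,0],"spin":0}]'
python3 go.py .539 -.169 .058 2.2
```

```text
time: 21.0
ee_pos: [0.5448, -0.1622, 0.1366]
eef_rot: [0.51, 0.523, -0.467, 0.499]
ft_force: [-0.0, 0.6, -2.4]
width: 0.03
t 21.0 pos [ 0.5448 -0.1622  0.1366] A 2.59 w 0.03 F [-0.   0.6 -2.4] vert [ 0.018  0.067 -0.998]
delta cm tool [ 7.78 -0.78  1.17] spin deg 0.39 j [ 0.91  0.4  -0.8   1.7   0.24  1.15  0.1 ]
```

```bash
python3 -m inch '[{"translation":[3,-0.6,1],"spin":0.3},{"translation":[2.2,-0.2,0.2],"spin":0},{"translation":[1.2,0,0],"spin":0},{"translation":[0.3,0,0],"spin":0},{"translation":[0,0,0],"spin":0}]'
python3 go.py .539 -.170 .057 2.2
```

```text
time: 21.62
ee_pos: [0.5393, -0.1631, 0.0658]
eef_rot: [0.51, 0.524, -0.466, 0.499]
ft_force: [-0.2, -0.2, -2.3]
width: 0.0303
t 21.62 pos [ 0.5393 -0.1631  0.0658] A 2.68 w 0.0303 F [-0.2 -0.2 -2.3] vert [ 0.017  0.07  -0.997]
delta cm tool [ 0.83 -0.08  0.74] spin deg 0.48 j [ 0.88  0.48 -0.76  1.77  0.3   1.02  0.07]
```

```bash
python3 -m inch '[{"translation":[0.4,0,0.7],"spin":0.4},{"translation":[0.3,0,0],"spin":0},{"translation":[0.2,0,0],"spin":0},{"translation":[0,0,0],"spin":0}]'
python3 go.py .539 -.170 .057 2.2
```

```text
time: 22.12
ee_pos: [0.541, -0.1703, 0.0573]
eef_rot: [0.512, 0.522, -0.467, 0.498]
ft_force: [0.1, 0.5, -1.9]
width: 0.0299
t 22.12 pos [ 0.541  -0.1703  0.0573] A 2.24 w 0.0299 F [ 0.1  0.5 -1.9] vert [ 0.019  0.069 -0.997]
delta cm tool [ 0.02 -0.2  -0.03] spin deg 0.04 j [ 0.88  0.5  -0.75  1.77  0.31  1.01  0.06]
```

```bash
python3 -m inch '[{"translation":[0.05,0,0],"spin":0},{"translation":[0,0,0],"spin":0},{"translation":[0,0,0],"spin":0},{"translation":[-2,0,0],"spin":0},{"translation":[-3,0,0],"spin":0},{"translation":[-4,0,0],"spin":2.3},{"translation":[-1,-0.4,-5],"spin":0},{"translation":[0.3,-0.4,-5],"spin":0},{"translation":[0.3,-0.4,-5],"spin":0},{"translation":[0.3,-0.4,-5],"spin":0},{"translation":[0.3,-0.4,-5],"spin":0},{"translation":[0.3,-0.4,-5],"spin":0},{"translation":[0,0,0],"spin":0}]' 0.25 
python3 go.py .506 .309 .14
python3 - <<'E'
from h import *
shot("top","t13",(270,190,370,300),5)
E
```

```text
time: 23.75
ee_pos: [0.5182, 0.1325, 0.18]
eef_rot: [0.525, 0.507, -0.475, 0.492]
ft_force: [0.1, 0.1, 0.2]
width: 0.0652
t 23.75 pos [0.5182 0.1325 0.18  ] A -0.14 w 0.0652 F [0.1 0.1 0.2] vert [ 0.035  0.066 -0.997]
delta cm tool [  5.1   -1.4  -17.35] spin deg -0.14 j [ 0.55  0.27 -0.97  1.78  0.19  1.15 -0.47]
```

View pics/t13.png

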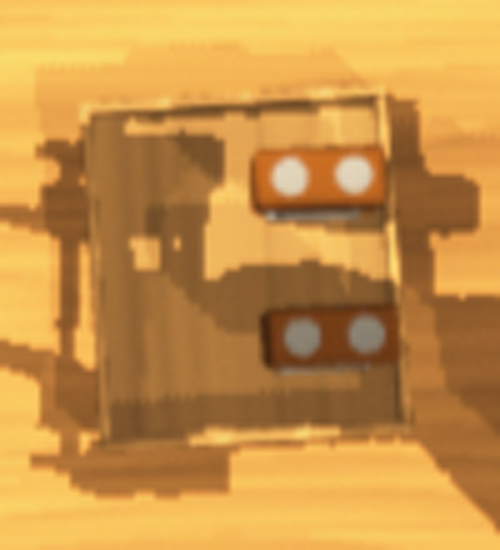

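Two stops are standing in the tray. Now the near-slot rear stop.

```bash
python3 -m inch '[{"translation":[0.3,-0.3,-4],"spin":0},{"translation":[0.6,-0.4,-5],"spin":0},{"translation":[0.6,-0.4,-4],"spin":0},{"translation":[0.8,-0.3,-2.5],"spin":0},{"translation":[1,0,-1],"spin":0},{"translation":[0,0,0],"spin":0}]'
python3 go.py .506 .309 .12
python3 - <<'E'
from h import *
shot("wrist","w14")
E
```

```text
time: 24.55
ee_pos: [0.5124, 0.2918, 0.1596]
eef_rot: [0.529, 0.5, -0.479, 0.49]
ft_force: [-0.0, -0.8, -0.3]
width: 0.0653
t 24.55 pos [0.5124 0.2918 0.1596] A -1.1 w 0.0653 F [-0.  -0.8 -0.3] vert [ 0.04   0.06  -0.997]
delta cm tool [ 4.02 -0.82 -1.46] spin deg -1.1 j [ 0.19  0.43 -0.95  1.68  0.36  1.16 -0.86]
```

View pics/w14.png

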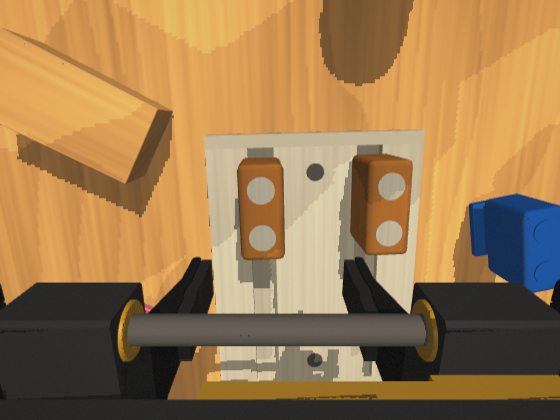

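The wrist view shows both rear stops, with bolts at (261,190)/(262,238) and (391,186)/(389,234). The wooden block on the left might meet the gripper's body, so I'll check its height first.

```bash
python3 - <<'E'
import cv2
a=cv2.imread('pics/top0.png')
cv2.imwrite('pics/c5.png',cv2.resize(a[255:335,85:205],None,fx=5,fy=5))
b=cv2.imread('pics/scene0.png')
cv2.imwrite('pics/c6.png',cv2.resize(b[220:290,430:540],None,fx=5,fy=5))
E
```

```text
(no output)
```

View pics/c5.png

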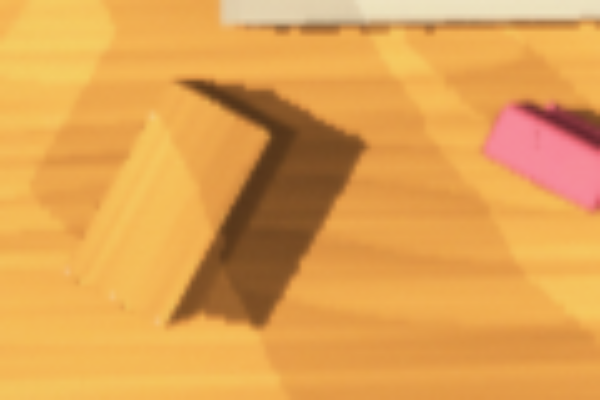

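View pics/c6.png

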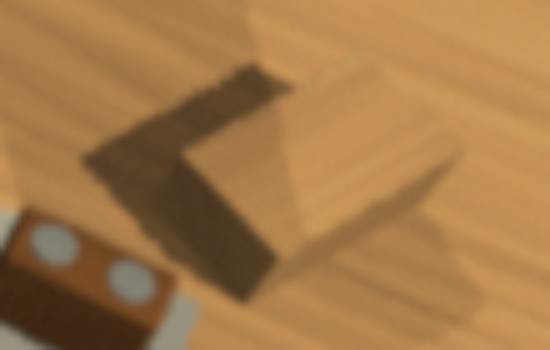

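```bash
python3 - <<'E'
from h import *
print(tri("top",(121,271.4),"scene",(485,271.6)),tri("top",(139,281.4),"scene",(467,251)))
for a,b in (((261,190),(262,238)),((391,186),(389,234))):
    p,q=plane("wrist",a,.081),plane("wrist",b,.081); print((p+q)/2,p-q)
E
```

```text
(array([0.43102769, 0.37770677, 0.03495425]), np.float64(0.001198913719933775)) (array([0.40505242, 0.32886904, 0.04033286]), np.float64(0.0009059919385269014))
[0.50695116 0.30928105 0.081     ] [0.00033911 0.03237307 0.        ]
[0.59184597 0.30948583 0.081     ] [-0.00060298  0.03268892  0.        ]
```

The wooden block is only 40 mm tall, so it is clear. Both stops agree with y=0.309.

```bash
python3 -m inch '[{"translation":[3,-0.8,-2],"spin":-1},{"translation":[3,-0.3,-0.3],"spin":0},{"translation":[2,-0.2,0],"spin":0},{"translation":[0,0,0],"spin":0}]'
python3 go.py .506 .309 .062
```

```text
time: 25.1
ee_pos: [0.5078, 0.3134, 0.0806]
eef_rot: [0.528, 0.5, -0.477, 0.494]
ft_force: [0.1, -0.7, -0.6]
width: 0.0653
t 25.1 pos [0.5078 0.3134 0.0806] A -0.65 w 0.0653 F [ 0.1 -0.7 -0.6] vert [ 0.045  0.057 -0.997]
delta cm tool [ 1.83 -0.26  0.54] spin deg -0.65 j [ 0.1   0.53 -0.9   1.74  0.46  1.03 -0.96]
```

```bash
python3 -m inch '[{"translation":[1,-0.3,0.5],"spin":-0.6},{"translation":[0.7,0,0],"spin":0},{"translation":[0,0,0],"spin":0}]'
python3 go.py .506 .309 .062
```

```text
time: 25.48
ee_pos: [0.5072, 0.3081, 0.0642]
eef_rot: [0.526, 0.502, -0.474, 0.497]
ft_force: [-0.9, 0.6, -0.0]
width: 0.0653
t 25.48 pos [0.5072 0.3081 0.0642] A -0.14 w 0.0653 F [-0.9  0.6 -0. ] vert [ 0.047  0.058 -0.997]
delta cm tool [ 0.22 -0.13 -0.07] spin deg -0.14 j [ 0.1   0.54 -0.89  1.76  0.48  0.99 -0.96]
```

```bash
python3 -m inch '[{"translation":[0.2,-0.1,-0.1],"spin":0},{"translation":[0,0,0],"spin":0},{"translation":[0,0,0],"spin":0},{"translation":[0,0,0],"spin":0},{"translation":[0,0,0],"spin":0},{"translation":[0,0,0],"spin":0}]' 1 30
python3 go.py .506 .25 .062
```

```text
time: 26.22
ee_pos: [0.5062, 0.31, 0.0632]
eef_rot: [0.526, 0.502, -0.473, 0.497]
ft_force: [0.1, -0.1, 1.0]
width: 0.0302
t 26.23 pos [0.5062 0.31   0.0632] A -0.1 w 0.0302 F [ 0.1 -0.1  1. ] vert [ 0.048  0.058 -0.997]
delta cm tool [-0.22 -0.01  6.  ] spin deg -0.1 j [ 0.09  0.54 -0.89  1.76  0.48  0.99 -0.96]
```

```bash
python3 -m inch '[{"translation":[-0.06,0,1],"spin":0},{"translation":[-0.1,0,1.6],"spin":0},{"translation":[-0.1,0,1.6],"spin":0},{"translation":[-0.1,0,1.6],"spin":0}]'
python3 go.py .506 .18 .0632
```

```text
time: 26.72
ee_pos: [0.5063, 0.2488, 0.0633]
eef_rot: [0.527, 0.502, -0.473, 0.497]
ft_force: [0.8, 0.8, -1.0]
width: 0.0302
t 26.73 pos [0.5063 0.2488 0.0633] A -0.07 w 0.0302 F [ 0.8  0.8 -1. ] vert [ 0.049  0.059 -0.997]
delta cm tool [-0.4  -0.02  6.87] spin deg -0.07 j [ 0.23  0.48 -0.91  1.84  0.44  0.96 -0.85]
```

Very smooth. I'll continue to the exit.

```bash
python3 -m inch '[{"translation":[-0.1,0,1.7],"spin":0},{"translation":[-0.1,0,1.7],"spin":0},{"translation":[-0.1,0,1.7],"spin":0},{"translation":[-0.1,0,1.7],"spin":0}]'
python3 go.py .506 .095 .0632
```

```text
time: 27.22
ee_pos: [0.5066, 0.1737, 0.0633]
eef_rot: [0.528, 0.501, -0.473, 0.497]
ft_force: [-0.9, 1.7, -0.0]
width: 0.0307
t 27.23 pos [0.5066 0.1737 0.0633] A -0.31 w 0.0307 F [-0.9  1.7 -0. ] vert [ 0.05   0.059 -0.997]
delta cm tool [-0.46 -0.02  7.86] spin deg -0.31 j [ 0.4   0.43 -0.93  1.9   0.39  0.93 -0.7 ]
```

```bash
python3 -m inch '[{"translation":[-0.1,0,1.7],"spin":0},{"translation":[-0.1,0,1.7],"spin":0},{"translation":[-0.1,0,1.7],"spin":0}]'
python3 go.py .506 .095 .0632
```

```text
time: 27.6
ee_pos: [0.5062, 0.1173, 0.0633]
eef_rot: [0.529, 0.499, -0.474, 0.496]
ft_force: [0.1, 1.8, -0.9]
width: 0.0299
t 27.6 pos [0.5062 0.1173 0.0633] A -0.5 w 0.0299 F [ 0.1  1.8 -0.9] vert [ 0.052  0.058 -0.997]
delta cm tool [-0.12 -0.    2.23] spin deg -0.5 j [ 0.53  0.39 -0.93  1.94  0.35  0.92 -0.57]
```

```bash
python3 -m inch '[{"translation":[-0.08,0,1.2],"spin":-0.5},{"translation":[-0.06,0,0.9],"spin":0},{"translation":[0,0,0],"spin":0}]'
python3 go.py .506 .095 .0632
python3 - <<'E'
from h import *
shot("wrist","w16")
E
```

```text
time: 27.98
ee_pos: [0.5059, 0.0911, 0.0633]
eef_rot: [0.528, 0.5, -0.473, 0.498]
ft_force: [0.8, -0.8, -0.7]
width: 0.0304
t 27.98 pos [0.5059 0.0911 0.0633] A -0.29 w 0.0304 F [ 0.8 -0.8 -0.7] vert [ 0.052  0.056 -0.997]
delta cm tool [ 0.04  0.01 -0.39] spin deg -0.29 j [ 0.58  0.38 -0.93  1.95  0.34  0.91 -0.51]
```

View pics/w16.png

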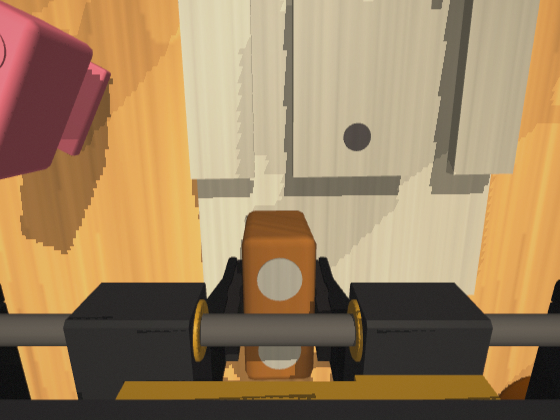

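The stop is well held, with its bolt at (279,279), and past the lips. I'll lift it and check the tray.

```bash
python3 -m inch '[{"translation":[-1,0,0],"spin":0},{"translation":[-2.5,0,-0.1],"spin":0},{"translation":[-3,0.1,0],"spin":0},{"translation":[-2.5,0,0],"spin":0},{"translation":[0,0,0],"spin":0}]'
python3 go.py .4575 -.096 .14 2.2
python3 - <<'E'
from h import *
shot("top","t17",(270,190,370,300),5)
E
```

```text
time: 28.65
ee_pos: [0.5008, 0.0898, 0.1569]
eef_rot: [0.526, 0.501, -0.472, 0.499]
ft_force: [0.2, -0.6, -1.8]
width: 0.0299
t 28.65 pos [0.5008 0.0898 0.1569] A 0.02 w 0.0299 F [ 0.2 -0.6 -1.8] vert [ 0.051  0.056 -0.997]
delta cm tool [ 0.43 -4.41 18.63] spin deg -2.18 j [ 0.69  0.23 -1.02  1.88  0.18  1.08 -0.39]
```

View pics/t17.png

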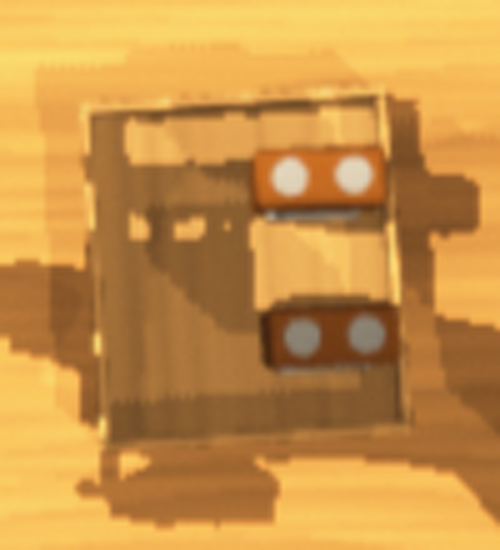

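```bash
python3 -m inch '[{"translation":[-0.2,-0.6,3],"spin":-2.2},{"translation":[-0.2,-1,4],"spin":0},{"translation":[-0.2,-1,4],"spin":0},{"translation":[0,-0.9,4],"spin":0},{"translation":[0,-0.5,2],"spin":0},{"translation":[0,-0.2,0.8],"spin":0},{"translation":[0,0,0],"spin":0}]'
python3 go.py .4575 -.097 .060 2.2
```

```text
time: 29.58
ee_pos: [0.4596, -0.0918, 0.1426]
eef_rot: [0.513, 0.516, -0.463, 0.507]
ft_force: [0.6, 0.0, -2.5]
width: 0.0301
t 29.57 pos [ 0.4596 -0.0918  0.1426] A 2.58 w 0.0301 F [ 0.6  0.  -2.5] vert [ 0.04   0.061 -0.997]
delta cm tool [ 8.2  -0.58  0.99] spin deg 0.38 j [ 1.04  0.14 -0.93  1.96  0.06  1.06  0.13]
```

```bash
python3 -m inch '[{"translation":[3,-0.4,0.8],"spin":0.3},{"translation":[2.2,-0.2,0.2],"spin":0},{"translation":[1.2,-0.1,0],"spin":0},{"translation":[0.5,0,0],"spin":0},{"translation":[0,0,0],"spin":0}]'
python3 go.py .4575 -.097 .0585 2.2
```

```text
time: 30.2
ee_pos: [0.4576, -0.0928, 0.0716]
eef_rot: [0.514, 0.516, -0.462, 0.507]
ft_force: [0.0, 0.3, -1.6]
width: 0.0302
t 30.2 pos [ 0.4576 -0.0928  0.0716] A 2.67 w 0.0302 F [ 0.   0.3 -1.6] vert [ 0.041  0.062 -0.997]
delta cm tool [ 1.27 -0.09  0.5 ] spin deg 0.47 j [ 0.99  0.26 -0.9   2.03  0.17  0.92  0.05]
```

```bash
python3 -m inch '[{"translation":[0.6,-0.1,0.4],"spin":0.4},{"translation":[0.5,0,0.1],"spin":0},{"translation":[0.3,0,0],"spin":0},{"translation":[0.1,0,0],"spin":0}]'
python3 go.py .4575 -.097 .0585 2.2
```

```text
time: 30.7
ee_pos: [0.4589, -0.0977, 0.0579]
eef_rot: [0.515, 0.513, -0.464, 0.506]
ft_force: [-12.3, 0.6, 31.4]
width: 0.0302
t 30.7 pos [ 0.4589 -0.0977  0.0579] A 2.2 w 0.0302 F [-12.3   0.6  31.4] vert [ 0.043  0.06  -0.997]
delta cm tool [-0.06 -0.13 -0.08] spin deg 0.0 j [ 0.97  0.29 -0.88  2.04  0.2   0.89  0.03]
```

```bash
python3 -m inch '[{"translation":[-0.2,0,0],"spin":0},{"translation":[0,0,0],"spin":0},{"translation":[0,0,0],"spin":0},{"translation":[-2,0,0],"spin":0},{"translation":[-3,0,0],"spin":0},{"translation":[-4,0,0],"spin":2.2},{"translation":[-1,1,-5],"spin":0},{"translation":[0.3,1,-5],"spin":0},{"translation":[0.3,1,-5],"spin":0},{"translation":[0.3,1,-5],"spin":0},{"translation":[0.3,1,-5],"spin":0},{"translation":[0,0,0],"spin":0}]' 0.25 
python3 go.py .591 .309 .14
python3 - <<'E'
from h import *
shot("top","t18",(270,190,370,300),5)
E
```

```text
time: 32.2
ee_pos: [0.5073, 0.1527, 0.1688]
eef_rot: [0.528, 0.502, -0.474, 0.495]
ft_force: [0.4, 0.0, 0.6]
width: 0.0652
t 32.2 pos [0.5073 0.1527 0.1688] A -0.37 w 0.0652 F [0.4 0.  0.6] vert [ 0.047  0.061 -0.997]
delta cm tool [  4.22   8.12 -15.45] spin deg -0.37 j [ 0.59  0.29 -1.07  1.81  0.25  1.12 -0.56]
```

View pics/t18.png

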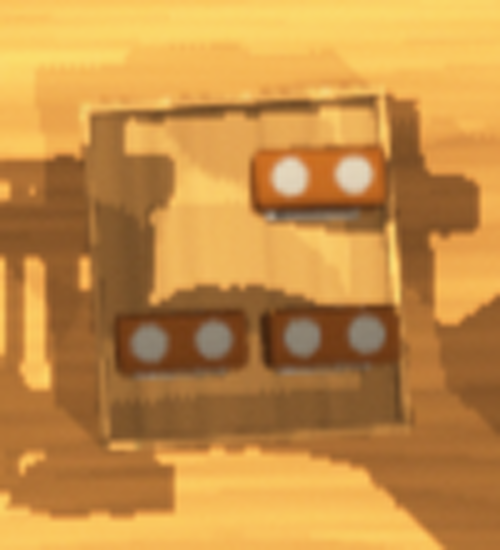

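Three stops are standing neatly in the tray. Now the last one, at (0.591, 0.309).

```bash
python3 -m inch '[{"translation":[0,1.5,-3],"spin":-0.4},{"translation":[0.5,2.3,-4],"spin":0},{"translation":[1,2.3,-4],"spin":0},{"translation":[1,1.5,-2.5],"spin":0},{"translation":[1,0,-0.5],"spin":0},{"translation":[0,0,0],"spin":0}]'
python3 go.py .592 .309 .062
```

```text
time: 33.0
ee_pos: [0.5913, 0.2824, 0.1414]
eef_rot: [0.528, 0.497, -0.479, 0.494]
ft_force: [0.0, -0.6, -0.4]
width: 0.0651
t 33.0 pos [0.5913 0.2824 0.1414] A -0.99 w 0.0651 F [ 0.  -0.6 -0.4] vert [ 0.046  0.051 -0.998]
delta cm tool [ 8.06 -0.34 -2.25] spin deg -0.99 j [ 0.17  0.6  -0.94  1.52  0.49  1.21 -0.85]
```

```bash
python3 -m inch '[{"translation":[1.5,-0.2,-2.2],"spin":-0.9},{"translation":[2.5,-0.1,0],"spin":0},{"translation":[2.3,-0.1,0],"spin":0},{"translation":[0,0,0],"spin":0}]'
python3 go.py .592 .309 .062
```

```text
time: 33.5
ee_pos: [0.5926, 0.3006, 0.0794]
eef_rot: [0.526, 0.497, -0.477, 0.498]
ft_force: [1.0, 0.1, 0.5]
width: 0.0657
t 33.5 pos [0.5926 0.3006 0.0794] A -0.49 w 0.0657 F [1.  0.1 0.5] vert [ 0.049  0.047 -0.998]
delta cm tool [ 1.77 -0.15 -0.75] spin deg -0.49 j [ 0.11  0.68 -0.89  1.55  0.56  1.12 -0.9 ]
```

```bash
python3 -m inch '[{"translation":[1,-0.2,-0.8],"spin":-0.4},{"translation":[0.7,0,-0.1],"spin":0},{"translation":[0,0,0],"spin":0}]'
python3 go.py .592 .309 .062
```

```text
time: 33.88
ee_pos: [0.5924, 0.3107, 0.0636]
eef_rot: [0.525, 0.499, -0.475, 0.5]
ft_force: [-0.1, -0.0, 0.6]
width: 0.0649
t 33.88 pos [0.5924 0.3107 0.0636] A -0.12 w 0.0649 F [-0.1 -0.   0.6] vert [ 0.051  0.048 -0.998]
delta cm tool [ 0.15 -0.04  0.18] spin deg -0.12 j [ 0.08  0.7  -0.88  1.55  0.58  1.1  -0.92]
```

```bash
python3 -m inch '[{"translation":[0.1,0,0.15],"spin":0},{"translation":[0,0,0],"spin":0},{"translation":[0,0,0],"spin":0},{"translation":[0,0,0],"spin":0},{"translation":[0,0,0],"spin":0},{"translation":[0,0,0],"spin":0}]' 1 35
python3 go.py .592 .25 .062
python3 -m inch '[{"translation":[-0.05,0,1],"spin":0},{"translation":[-0.08,0,1.6],"spin":0},{"translation":[-0.08,0,1.6],"spin":0}]'
python3 go.py .592 .25 .0635
```

```text
time: 34.62
ee_pos: [0.592, 0.3095, 0.0633]
eef_rot: [0.525, 0.499, -0.475, 0.5]
ft_force: [-1.0, -0.8, 0.3]
width: 0.0309
t 34.62 pos [0.592  0.3095 0.0633] A -0.1 w 0.0309 F [-1.  -0.8  0.3] vert [ 0.051  0.048 -0.998]
delta cm tool [-0.15  0.    5.95] spin deg -0.1 j [ 0.08  0.7  -0.88  1.55  0.58  1.1  -0.92]
time: 35.0
ee_pos: [0.592, 0.2661, 0.0633]
eef_rot: [0.525, 0.499, -0.474, 0.5]
ft_force: [0.3, -0.2, -1.9]
width: 0.0308
t 35.0 pos [0.592  0.2661 0.0633] A -0.03 w 0.0308 F [ 0.3 -0.2 -1.9] vert [ 0.052  0.049 -0.997]
delta cm tool [-0.1  0.   1.6] spin deg -0.03 j [ 0.17  0.67 -0.89  1.6   0.56  1.07 -0.85]
```

```bash
python3 -m inch '[{"translation":[-0.08,0,1.7],"spin":0},{"translation":[-0.08,0,1.7],"spin":0},{"translation":[-0.08,0,1.7],"spin":0},{"translation":[-0.08,0,1.7],"spin":0}]'
python3 go.py .592 .095 .0633
```

```text
time: 35.5
ee_pos: [0.5923, 0.1916, 0.0633]
eef_rot: [0.525, 0.498, -0.475, 0.5]
ft_force: [-0.1, 1.8, -0.7]
width: 0.0304
t 35.5 pos [0.5923 0.1916 0.0633] A -0.15 w 0.0304 F [-0.1  1.8 -0.7] vert [ 0.052  0.049 -0.997]
delta cm tool [-0.48 -0.01  9.65] spin deg -0.15 j [ 0.32  0.62 -0.91  1.68  0.53  1.04 -0.74]
```

```bash
python3 -m inch '[{"translation":[-0.08,0,1.7],"spin":0},{"translation":[-0.08,0,1.7],"spin":0},{"translation":[-0.08,0,1.7],"spin":0}]'
python3 go.py .592 .095 .0633
```

```text
time: 35.88
ee_pos: [0.5922, 0.1368, 0.0633]
eef_rot: [0.525, 0.498, -0.475, 0.5]
ft_force: [-0.3, 2.3, -1.3]
width: 0.0308
t 35.88 pos [0.5922 0.1368 0.0633] A -0.16 w 0.0308 F [-0.3  2.3 -1.3] vert [ 0.053  0.049 -0.997]
delta cm tool [-0.21 -0.01  4.18] spin deg -0.16 j [ 0.43  0.59 -0.92  1.71  0.51  1.03 -0.65]
```

```bash
python3 -m inch '[{"translation":[-0.08,0,1.6],"spin":0},{"translation":[-0.08,0,1.6],"spin":0},{"translation":[-0.05,0,0.9],"spin":0},{"translation":[0,0,0],"spin":0}]'
python3 go.py .592 .095 .0633
python3 - <<'E'
from h import *
shot("wrist","w20")
E
```

```text
time: 36.38
ee_pos: [0.5922, 0.0906, 0.0633]
eef_rot: [0.526, 0.498, -0.476, 0.5]
ft_force: [-0.0, -1.2, 0.2]
width: 0.0304
t 36.38 pos [0.5922 0.0906 0.0633] A -0.29 w 0.0304 F [-0.  -1.2  0.2] vert [ 0.052  0.047 -0.998]
delta cm tool [ 0.02 -0.02 -0.44] spin deg -0.29 j [ 0.52  0.58 -0.92  1.73  0.5   1.02 -0.57]
```

View pics/w20.png

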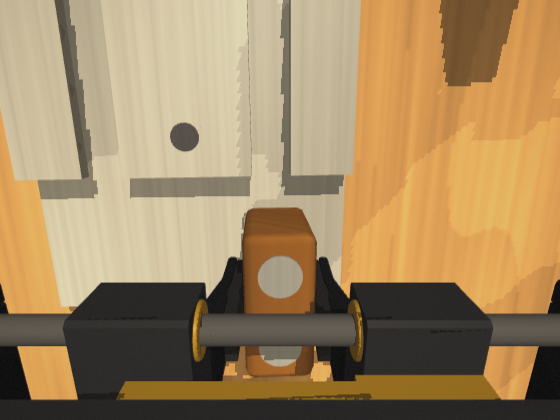

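The last stop is held and clear of the lips, with its bolt at (280,277). I'll lift it and look at the tray.

```bash
python3 -m inch '[{"translation":[-1,0,0],"spin":0},{"translation":[-2.5,0,-0.1],"spin":0},{"translation":[-3,0.1,0],"spin":0},{"translation":[-2.5,0,0],"spin":0},{"translation":[0,0,0],"spin":0}]'
python3 go.py .537 -.095 .15 2.2
python3 - <<'E'
from h import *
shot("top","t21",(250,180,380,300),5)
E
```

```text
time: 37.05
ee_pos: [0.5869, 0.091, 0.1566]
eef_rot: [0.524, 0.5, -0.475, 0.501]
ft_force: [0.1, 0.0, -3.1]
width: 0.0302
t 37.05 pos [0.5869 0.091  0.1566] A 0.05 w 0.0302 F [ 0.1  0.  -3.1] vert [ 0.05   0.048 -0.998]
delta cm tool [-0.48 -5.03 18.59] spin deg -2.15 j [ 0.58  0.47 -1.    1.66  0.39  1.17 -0.5 ]
```

View pics/t21.png

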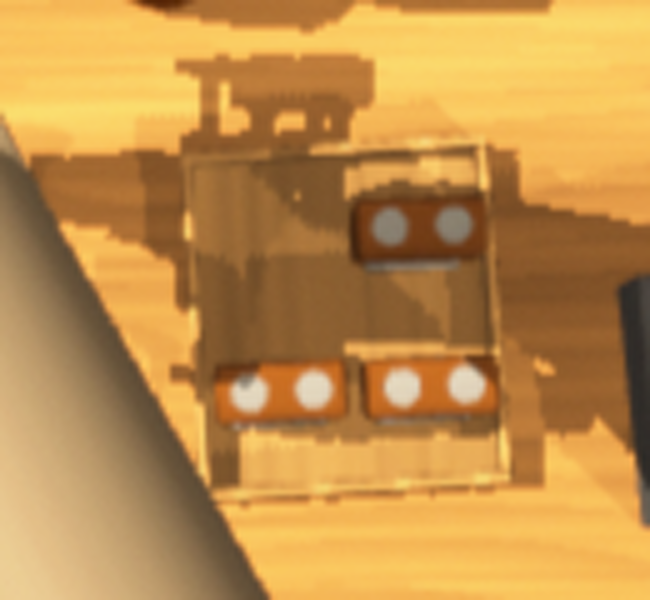

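```bash
python3 -m inch '[{"translation":[-0.2,-0.7,3],"spin":-2.2},{"translation":[-0.3,-1.1,4],"spin":0},{"translation":[-0.3,-1.1,4],"spin":0},{"translation":[-0.1,-1,4],"spin":0},{"translation":[0,-0.6,2],"spin":0},{"translation":[0,-0.2,0.8],"spin":0},{"translation":[0,0,0],"spin":0}]'
python3 go.py .537 -.095 .060 2.2
```

```text
time: 37.98
ee_pos: [0.5401, -0.0913, 0.1448]
eef_rot: [0.51, 0.514, -0.465, 0.508]
ft_force: [0.7, -0.5, -2.5]
width: 0.0301
t 37.98 pos [ 0.5401 -0.0913  0.1448] A 2.62 w 0.0301 F [ 0.7 -0.5 -2.5] vert [ 0.038  0.052 -0.998]
delta cm tool [ 8.43 -0.66  0.78] spin deg 0.42 j [ 0.97  0.39 -1.02  1.77  0.31  1.14 -0.08]
```

```bash
python3 -m inch '[{"translation":[3,-0.4,0.6],"spin":0.3},{"translation":[2.2,-0.2,0.2],"spin":0},{"translation":[1.2,-0.1,0.1],"spin":0},{"translation":[0.5,0,0],"spin":0},{"translation":[0,0,0],"spin":0}]'
python3 go.py .537 -.095 .0595 2.2
```

```text
time: 38.6
ee_pos: [0.5379, -0.0908, 0.0739]
eef_rot: [0.511, 0.515, -0.464, 0.509]
ft_force: [0.2, 0.3, -3.8]
width: 0.0303
t 38.6 pos [ 0.5379 -0.0908  0.0739] A 2.75 w 0.0303 F [ 0.2  0.3 -3.8] vert [ 0.039  0.054 -0.998]
delta cm tool [ 1.41 -0.17  0.49] spin deg 0.55 j [ 0.92  0.48 -0.96  1.84  0.4   1.01 -0.14]
```

```bash
python3 -m inch '[{"translation":[0.6,-0.2,0.4],"spin":0.5},{"translation":[0.5,0,0.1],"spin":0},{"translation":[0.2,0,0],"spin":0},{"translation":[0,0,0],"spin":0}]'
python3 go.py .537 -.095 .0595 2.2
```

```text
time: 39.1
ee_pos: [0.5375, -0.0957, 0.061]
eef_rot: [0.514, 0.512, -0.466, 0.507]
ft_force: [0.8, -0.3, -3.8]
width: 0.0301
t 39.1 pos [ 0.5375 -0.0957  0.061 ] A 2.19 w 0.0301 F [ 0.8 -0.3 -3.8] vert [ 0.041  0.053 -0.998]
delta cm tool [ 0.15 -0.05 -0.07] spin deg -0.01 j [ 0.92  0.49 -0.95  1.85  0.41  0.99 -0.15]
```

```bash
python3 -m inch '[{"translation":[0.2,0,0],"spin":0},{"translation":[0,0,0],"spin":0}]'
python3 -m inch '[{"translation":[0,0,0],"spin":0},{"translation":[0,0,0],"spin":0},{"translation":[0,0,0],"spin":0},{"translation":[-2,0,0],"spin":0},{"translation":[-3,0,0],"spin":0},{"translation":[-4,0,0],"spin":0},{"translation":[-4,0,0],"spin":0},{"translation":[-2,-2,5],"spin":0},{"translation":[-0.3,-2,5],"spin":0},{"translation":[-0.3,-2,5],"spin":0},{"translation":[-0.3,-2,5],"spin":0},{"translation":[0,0,0],"spin":0}]' 0.25
python3 go.py .4 -.413 .2
python3 - <<'E'
from h import *
shot("top","t22");shot("scene","s22");shot("wrist","w22")
E
```

```text
time: 39.35
ee_pos: [0.5377, -0.0956, 0.059]
eef_rot: [0.514, 0.512, -0.466, 0.507]
ft_force: [0.7, -0.2, -3.3]
width: 0.03
time: 40.85
ee_pos: [0.4602, -0.3113, 0.2224]
eef_rot: [0.513, 0.509, -0.463, 0.513]
ft_force: [0.4, 0.8, 0.2]
width: 0.0653
t 40.85 pos [ 0.4602 -0.3113  0.2224] A 2.57 w 0.0653 F [0.4 0.8 0.2] vert [ 0.052  0.047 -0.998]
delta cm tool [ 1.44 -6.59  9.97] spin deg 2.57 j [ 1.38  0.32 -0.98  1.65  0.21  1.29  0.41]
```

View pics/t22.png

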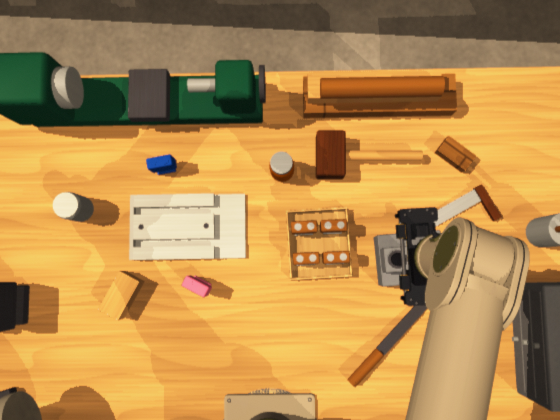

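View pics/s22.png

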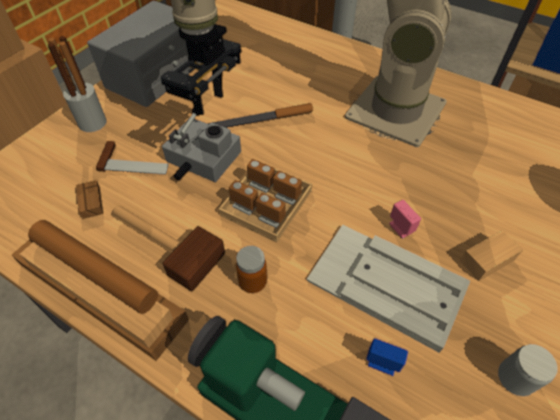

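View pics/w22.png

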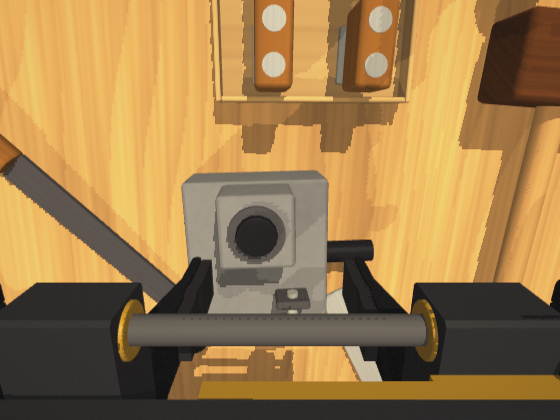

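All four stops stand in the tray at top pixels (304,226), (334,225), (306,258) and (337,257); both slots are empty, and the lever is still down. Next I'll turn the jaws to lie along the hinge axis and grip the lever ball.

```bash
python3 -m inch '[{"translation":[0,0,0],"spin":9},{"translation":[0,0,0],"spin":9.8},{"translation":[0,0,0],"spin":9.8},{"translation":[0,0,0],"spin":9.8},{"translation":[0,0,0],"spin":9.8},{"translation":[0,0,0],"spin":9.8},{"translation":[0,0,0],"spin":9.8},{"translation":[0,0,0],"spin":9.8},{"translation":[0,0,0],"spin":8},{"translation":[0,0,0],"spin":0}]' 0.4 20
python3 go.py .4015 -.412 .19 -86
```

```text
time: 42.25
ee_pos: [0.4719, -0.2845, 0.2284]
eef_rot: [0.726, 0.058, -0.685, 0.025]
ft_force: [0.2, 0.2, -0.1]
width: 0.0523
t 42.25 pos [ 0.4719 -0.2845  0.2284] A -83.24 w 0.0523 F [ 0.2  0.2 -0.1] vert [ 0.056  0.05  -0.997]
delta cm tool [ 2.79 11.99  8.68] spin deg 2.76 j [ 1.17  0.24 -0.77  1.66  0.1   1.27 -1.06]
```

```bash
python3 -m inch '[{"translation":[0,2.5,2],"spin":2.7},{"translation":[0,3.5,2.6],"spin":0},{"translation":[0,3.5,2.6],"spin":0},{"translation":[0,2,1],"spin":0},{"translation":[0,0,0],"spin":0}]'
python3 go.py .4015 -.412 .15 -86
python3 - <<'E'
from h import *
shot("wrist","w24");shot("scene","s24",(140,60,260,200),4.2)
E
```

```text
time: 42.88
ee_pos: [0.3991, -0.4076, 0.2188]
eef_rot: [0.727, 0.047, -0.685, 0.013]
ft_force: [-0.4, 0.9, -0.2]
width: 0.0521
t 42.88 pos [ 0.3991 -0.4076  0.2188] A -85.06 w 0.0521 F [-0.4  0.9 -0.2] vert [ 0.057  0.05  -0.997]
delta cm tool [6.85 0.77 0.21] spin deg 0.94 j [ 1.33  0.3  -0.68  1.61  0.11  1.29 -0.85]
```

View pics/w24.png

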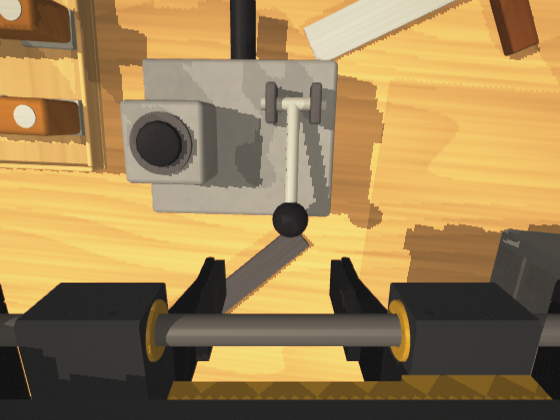

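View pics/s24.png

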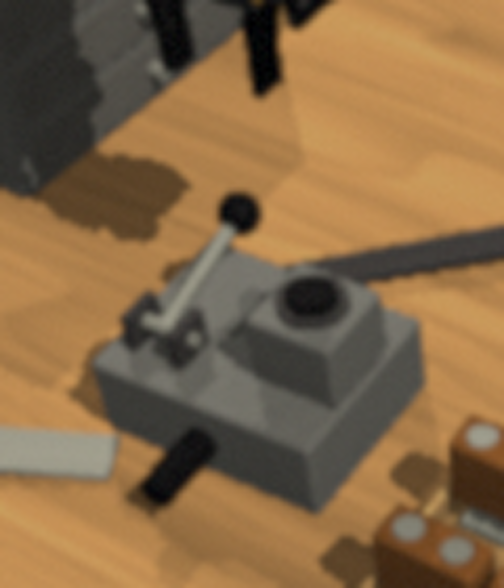

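The wrist view shows the ball at (290,220) with the rod running up to the pivot at (293,103). The cabinet corner is at (500,240).

```bash
python3 - <<'E'
from h import *
print(plane("wrist",(290,220),.099),plane("wrist",(293,103),.075),plane("wrist",(500,235),.15),plane("scene",(140+238/4.2,60+212/4.2),.099))
print(tri("wrist",(290,220),"scene",(140+238/4.2,60+212/4.2)))
E
```

```text
[ 0.40487612 -0.40953075  0.099     ] [ 0.49245988 -0.40300764  0.075     ] [ 0.42224735 -0.5386581   0.15      ] [ 0.40396807 -0.41183087  0.099     ]
(array([ 0.40575176, -0.40963684,  0.10138781]), np.float64(0.0005305365048589419))
```

```bash
python3 go.py .404 -.411 .097 -86
python3 -m inch '[{"translation":[3,0.3,0],"spin":0.9},{"translation":[3.5,0.1,0.2],"spin":0},{"translation":[3,0.1,0.2],"spin":0},{"translation":[1.5,0,0],"spin":0},{"translation":[0,0,0],"spin":0}]'
python3 go.py .404 -.411 .097 -86
```

```text
t 42.98 pos [ 0.4005 -0.4055  0.2191] A -84.89 w 0.0522 F [ 0.1  0.6 -0.1] vert [ 0.057  0.051 -0.997]
delta cm tool [12.17  1.14  0.46] spin deg 1.11 j [ 1.33  0.29 -0.68  1.61  0.11  1.29 -0.85]
time: 43.6
ee_pos: [0.4105, -0.3987, 0.1091]
eef_rot: [0.728, 0.047, -0.683, 0.014]
ft_force: [-1.3, -2.5, 0.5]
width: 0.0522
t 43.6 pos [ 0.4105 -0.3987  0.1091] A -85.04 w 0.0522 F [-1.3 -2.5  0.5] vert [ 0.062  0.049 -0.997]
delta cm tool [1.1  1.22 0.83] spin deg 0.96 j [ 1.28  0.4  -0.66  1.73  0.19  1.07 -0.91]
```

```bash
python3 -m inch '[{"translation":[0,0.6,0.3],"spin":0.5},{"translation":[0.2,0.6,0.5],"spin":0.5},{"translation":[0.4,0,0],"spin":0},{"translation":[0,0,0],"spin":0}]'
python3 go.py .404 -.411 .097 -86
python3 - <<'E'
from h import *
shot("scene","s25",(140,60,260,200),4.2)
E
```

```text
time: 44.1
ee_pos: [0.4049, -0.4125, 0.1046]
eef_rot: [0.729, 0.039, -0.683, 0.008]
ft_force: [0.3, 0.3, 0.4]
width: 0.0521
t 44.1 pos [ 0.4049 -0.4125  0.1046] A -86.1 w 0.0521 F [0.3 0.3 0.4] vert [ 0.064  0.047 -0.997]
delta cm tool [ 0.76 -0.12  0.13] spin deg -0.1 j [ 1.29  0.41 -0.65  1.73  0.19  1.07 -0.91]
```

View pics/s25.png

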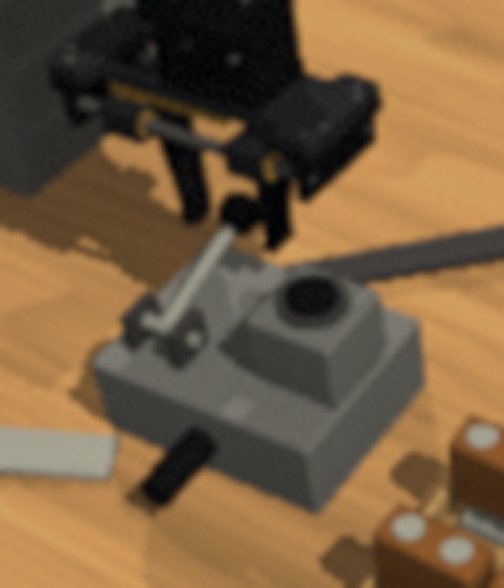

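The ball at (238,212) sits between the two fingers. I'll go down the last 7 mm and close gently.

```bash
python3 -m inch '[{"translation":[0.5,-0.1,0.1],"spin":0},{"translation":[0.3,0,0],"spin":0},{"translation":[0,0,0],"spin":0}]'
python3 -m inch '[{"translation":[0,0,0],"spin":0},{"translation":[0,0,0],"spin":0},{"translation":[0,0,0],"spin":0},{"translation":[0,0,0],"spin":0}]' 1 12
python3 go.py .404 -.411 .097 -86
```

```text
time: 44.52
ee_pos: [0.4044, -0.4108, 0.0962]
eef_rot: [0.729, 0.04, -0.683, 0.008]
ft_force: [-0.0, 0.5, -0.3]
width: 0.0524
time: 45.02
ee_pos: [0.4046, -0.4112, 0.0965]
eef_rot: [0.73, 0.039, -0.683, 0.008]
ft_force: [0.5, -0.7, -1.0]
width: 0.0268
t 45.02 pos [ 0.4046 -0.4112  0.0965] A -86.08 w 0.0268 F [ 0.5 -0.7 -1. ] vert [ 0.065  0.046 -0.997]
delta cm tool [-0.05 -0.03  0.06] spin deg -0.08 j [ 1.29  0.42 -0.65  1.74  0.2   1.05 -0.91]
```

```bash
python3 -m inch '[{"translation":[-0.8,0,-0.35],"spin":0},{"translation":[-0.8,0,-0.4],"spin":0},{"translation":[-0.7,0,-0.5],"spin":0},{"translation":[-0.7,0,-0.55],"spin":0}]'
python3 go.py .4333 -.4092 .1412 -86
```

```text
time: 45.52
ee_pos: [0.4214, -0.4101, 0.1292]
eef_rot: [0.729, 0.04, -0.683, 0.007]
ft_force: [2.6, 0.6, -3.5]
width: 0.0268
t 45.52 pos [ 0.4214 -0.4101  0.1292] A -86.04 w 0.0268 F [ 2.6  0.6 -3.5] vert [ 0.064  0.048 -0.997]
delta cm tool [-1.11 -0.06 -1.27] spin deg -0.04 j [ 1.27  0.41 -0.66  1.68  0.19  1.12 -0.92]
```

```bash
python3 -m inch '[{"translation":[-0.6,0,-0.6],"spin":0},{"translation":[-0.5,0,-0.7],"spin":0},{"translation":[-0.45,0,-0.75],"spin":0},{"translation":[-0.45,0,-0.8],"spin":0}]'
python3 go.py .4646 -.4070 .1584 -86
```

```text
time: 46.02
ee_pos: [0.4505, -0.408, 0.1526]
eef_rot: [0.729, 0.041, -0.683, 0.007]
ft_force: [2.2, 1.5, -6.3]
width: 0.0267
t 46.02 pos [ 0.4505 -0.408   0.1526] A -85.99 w 0.0267 F [ 2.2  1.5 -6.3] vert [ 0.063  0.05  -0.997]
delta cm tool [-0.49 -0.03 -1.45] spin deg 0.01 j [ 1.23  0.43 -0.66  1.6   0.2   1.18 -0.96]
```

```bash
python3 -m inch '[{"translation":[-0.25,0,-0.75],"spin":0},{"translation":[-0.2,0,-0.75],"spin":0},{"translation":[-0.05,0,-0.9],"spin":0},{"translation":[-0.05,0,-0.9],"spin":0}]'
python3 go.py .5 -.4046 .162 -86
```

```text
time: 46.52
ee_pos: [0.486, -0.4055, 0.1614]
eef_rot: [0.729, 0.041, -0.683, 0.007]
ft_force: [-0.3, 2.6, -2.6]
width: 0.0268
t 46.52 pos [ 0.486  -0.4055  0.1614] A -85.95 w 0.0268 F [-0.3  2.6 -2.6] vert [ 0.064  0.05  -0.997]
delta cm tool [ 0.04  0.01 -1.41] spin deg 0.05 j [ 1.16  0.47 -0.66  1.53  0.22  1.21 -1.01]
```

```bash
python3 -m inch '[{"translation":[0.05,0,-0.8],"spin":0},{"translation":[0.1,0,-0.8],"spin":0},{"translation":[0.2,0,-0.7],"spin":0},{"translation":[0,0,0],"spin":0}]'
python3 go.py .513 -.4037 .1600 -86
python3 - <<'E'
from h import *
shot("scene","s26",(140,60,260,200),4.2)
E
```

```text
time: 47.02
ee_pos: [0.5115, -0.4037, 0.1588]
eef_rot: [0.729, 0.042, -0.683, 0.008]
ft_force: [-0.1, 3.0, 0.2]
width: 0.0266
t 47.02 pos [ 0.5115 -0.4037  0.1588] A -85.92 w 0.0266 F [-0.1  3.   0.2] vert [ 0.064  0.05  -0.997]
delta cm tool [-0.11  0.01 -0.16] spin deg 0.08 j [ 1.12  0.51 -0.65  1.48  0.24  1.22 -1.05]
```

View pics/s26.png

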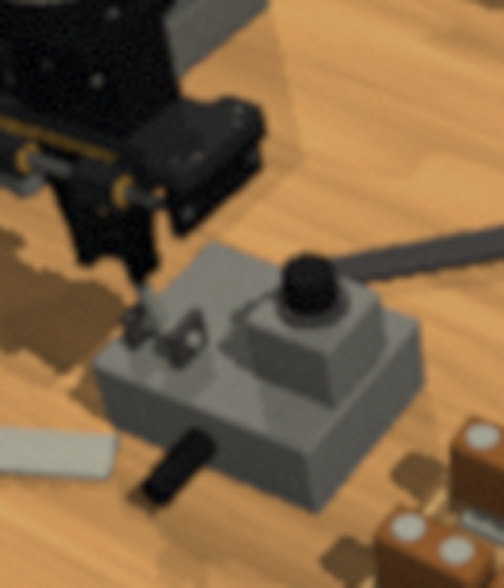

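The lever is up and the button has come back out. I'll release and go straight up.

```bash
python3 -m inch '[{"translation":[0,0,0],"spin":0},{"translation":[0,0,0],"spin":0},{"translation":[0,0,0],"spin":0},{"translation":[0,0,0],"spin":0},{"translation":[-2,0,-0.1],"spin":0},{"translation":[-3,0,-0.2],"spin":0},{"translation":[-4,0,-0.2],"spin":0},{"translation":[-4,0,0],"spin":0},{"translation":[0,0,5],"spin":0},{"translation":[0,0,5],"spin":0},{"translation":[0,0,0],"spin":0}]' 0.4
python3 - <<'E'
from h import *
im,s=shot("scene","s27");shot("top","t27",(260,180,480,300),3.5)
import cv2
cv2.imwrite("pics/s27c.png",cv2.resize(cv2.imread("pics/s27.png")[80:250,140:320],None,fx=3.3,fy=3.3))
E
```

```text
time: 48.45
ee_pos: [0.4059, -0.4189, 0.2963]
eef_rot: [0.732, 0.038, -0.681, 0.011]
ft_force: [0.4, -0.7, 1.0]
width: 0.0522
```

View pics/s27c.png

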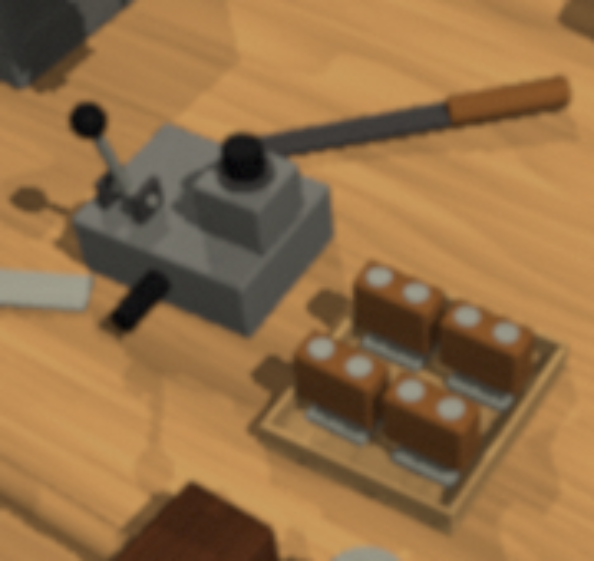

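View pics/t27.png

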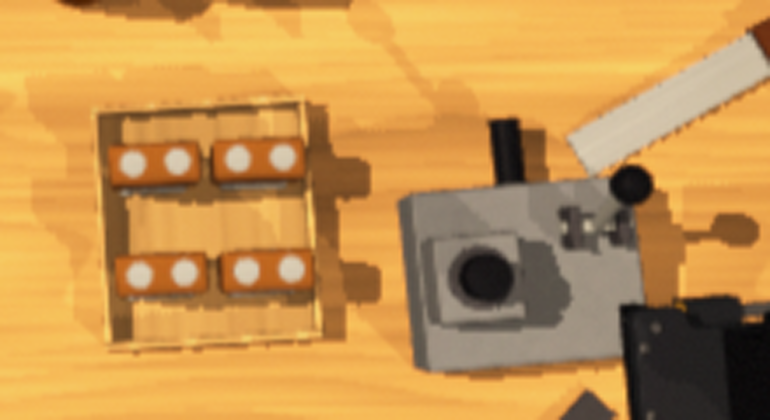

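The ball is back at its starting scene pixel (166.7,116.4). All four stops stand inside the tray and the jar is upright. Handing in.

```bash
python3 -c "
from bench import close_job; print(close_job())"
```

```text
the job is handed in; nothing more can be done
None
```

The job is done and was handed in at about 48.5 s of the 208 s allowed; no verdict is reported.

- **What I did:** I pressed the test button and the lever dropped. With the lever down I slid all four stops to the open end, lifted them out and stood them two by two in the tray. I then gripped the lever ball and followed its arc up until the lever stood by itself.
- **Last checks:**
  - The ball's pixel matched its starting position and the button was out again.
  - All four stops stood upright inside the tray.
  - The jar was standing and the gripper was clear of everything. I did not measure the jar's angle, only looked at it.
- **Snags on the way:**
  - The second stop slipped in the grip and jammed at the lips, so I re-gripped it and slid it out.
  - The tool kept a slight tilt of up to about 5° that I had no command to correct. I compensated for it in the moves.
  - The third stop met the tray floor at about 31 N before I released it.
- **Disagreements:** The top and wrist cameras differed by 2–4 mm in x, and I aimed between them. The tray's corners measured about 173 x 155 mm instead of 180 x 160 mm.

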